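# Weigh the intake lockets on the beam balance and box them

### The arm

A 6-joint arm with a two-finger parallel gripper is mounted at the origin on the work surface. World frame = base frame: x ahead of the robot, y to its left, z up, the work surface at z = 0. Lengths are in m, angles in degrees, forces in N, time in s.
With the tool pointing down it reaches from about 0.25 to 0.725 m from the base axis. Payload 9.7 kg.
Tool frame: the origin (TCP) lies on the centre line of the jaws, within the pads' length; the fingertips stand tip_extent ahead of it and the grasp point (between the pads) lies 3 mm ahead of it (tip_extent is the distance from the TCP to the fingertips, in m); z points along the fingers, y is the line along which they close (so a half turn about z gives the same grasp; the last joint's range is limited). The gripper opens to 85 mm and grips with 20 to 120 N. Pads are 22 mm wide; open, the fingers measure 114 mm over their backs; the gripper's body (76 mm by 85 mm) begins 54 mm behind the grasp point. The pads swing forward as they close: fully open they stand 13 mm farther back than shut.
Start: joints at [68.583, 4.979, 10.078, 95.1, 0, 90], TCP at [0.201, 0.512, 0.253] pointing down, gripper open.
Joint ranges: [-179.16, 179.16], [-48.56, 103.87], [-65.8, 70.77], [-126.05, 130.52], [-82.76, 87.17], [-180, 180]. Speed limits (degrees/s): [127.2, 127.2, 147.25, 180, 180, 180].

### API

Orientations are given as [roll, pitch, yaw] about the fixed x, y, z axes, in that order (R = Rz(yaw) Ry(pitch) Rx(roll)).
In Python, from workcell import * gives the robot as it stands.
- The arm moves only by the tool servo_tool, never from a script. Its argument "rows" is a list of rows, each an object with "offset": the shift along the tool's x, y, z as a fraction of full scale, a list of three; "yaw": the turn about the tool's z as a fraction of full scale; "claw": the closure, from 0 (fully open) to 1 (shut). A call has 1 to 12 rows; each row is the pose to reach, as a shift and turn from the pose commanded when the call began, along the tool's axes at that moment, turning the shorter way round; what a row does not reach only later rows make up. Full scale, the value 1, is 0.1 m for a shift and pi rad for a turn. A row lasts 1/8 s, in which the tool goes at most 62.5 mm and 10.7 degrees, less where a joint would pass 70% of its speed; a pose out of reach is approached as far as the arm can. A call with a number of a shift or a turn outside -1 to 1 is refused whole. A call with a gripper value outside its range is refused whole. The fingers move at their own pace and stop on an object; "squeeze" is the grip in N (left out, the last holds). Time passes only in rows, so rows that repeat a pose let the fingers close. It gives the time, the measured TCP pose, the force, the opening and the grip force at its end, in the units of the state.
- get_obs(): the state, without advancing time (a new reading comes with each control period).
- camera(name): name is "scene" or "top" or "wrist"; returns (picture, depth): 420x560x3 uint8, red, green, blue; 420x560 float32, m along the optical axis (not along the pixel's ray), 0 where there is no reading.
- camera_info(name): a dict with "fx", "fy", "cx", "cy" (pixels), "cam_to_world" (4x4, takes a point from camera to world coordinates); the wrist camera has in their place "hand_eye" (4x4, takes a point from camera to tool coordinates, whose origin is the TCP and whose axes are the flange's). Camera axes: x right, y up, looking along -z (the intrinsics and any distortion apply to the point x, -y, -z); pixel columns grow to the right and rows downward; lengths in m; the calibration is good to about 2 mm. The wrist camera is an equidistant fisheye: a pixel r from the principal point sees the ray r / f radians off the axis. A picture is of the moment at which its call begins: read the wrist's pose just before it. camera_info takes no time and is no camera call.
- job_done(): hands the job in; it is judged then, once.
The state is a dict: "time": time; "q": joint angles; "qd": joint speeds; "joint_efforts": joint torques, N m; "ee_pos": TCP position; "tcp_rot": TCP orientation; "wrist_force": force on the tool from outside, world axes, zero at the start; "torque": the same for the moment, N m; "opening": finger opening in m; "grasp_force": force on a finger pad.
Only numpy, scipy, OpenCV 4.12 (cv2) and the standard library are available. Lean on these libraries where they do the work, as an engineer would, in place of code of your own. Each camera call takes 0.05 s, during which the arm holds its last target. There are 200 camera calls.

### The job

Put every locket marked with a steel clip bar into the steel reject tray, and lay all the plain lockets flat side by side on the balance pan while the beam is arrested. Then push the arrest lever fully over to free the beam, let the pan sink and settle, push the lever fully back to arrest the beam level again with the lockets still on the pan, and only then move the plain lockets into the ring box, lying flat, one to a compartment. Never touch the pan or the plain lockets while the beam is free, and leave the hat pin holder, the pocket scale and the ring stand alone.

Things in the scene. Friction and masses are not known exactly. Their poses are not given: they have to be found in the camera images.
- balance: fixed beam balance with a dark wooden base 110 x 270 x 10 mm. Origin under the centre of its column, on the counter; the brass beam runs along its own y, the pan is on its +y side, the steel counterweight (30 mm across, top 107 mm above the counter) 70 mm out on its -y side, the arrest lever at its -y end.
- pan: the balance's rectangular aluminium pan, fixed on the beam and tipping with it: 178 mm (its own x) by 98 mm (its own y) outside, wall and floor 3 mm, rim 15 mm above the underside. Origin at the centre of its underside, which is 66 mm above the counter when the beam is level; inner floor 3 mm above the origin.
- beam (a joint): tilt of the beam in rad: 0 level, positive with the pan down, negative with the counterweight down, stops at -0.15 and 0.15. The counterweight outweighs an empty pan or a single locket; two or more lockets outweigh it. While arrested, the beam is held level by two cams under it.
- arrest (a joint): angle of the arrest lever in rad, 0 to 1.4: at 0 it leans 0.7 rad to the balance's -x and the beam is arrested; at 1.4 it leans 0.7 rad to +x and the beam is free. It turns about an axis along the balance's own y, 34 mm above the counter and straight through the balance's origin in x; light friction (about 1 to 2 N at the knob), stays where it is left.
- arrest_knob (a point): centre of the black ball knob, 18 mm across, on the end of the arrest lever; 70 mm from the lever's axis, 125 mm from the balance's origin along its -y; about 88 mm above the counter at either end, 104 mm midway. The stem is 8 mm thick. Can be pushed with shut fingers.
- pad: fixed grey felt intake pad 230 x 160 x 4 mm, origin under its centre; the pieces start scattered on it, about 74 mm apart, in any order.
- ringbox: fixed wooden ring box, 62 mm (own x) by 178 mm (own y), rim 22 mm high, with its lid standing open along the +x side, leaning back, its top about 75 mm above the counter. Three square compartments in a row along y, each 54 mm square inside, walls 4 mm, felt floor 16 mm above the counter (6 mm deep). Origin under the centre.
- rejects: fixed open steel reject tray, 100 mm (own x) by 160 mm (own y), 30 mm high, walls and floor 4 mm. Origin under the centre.
- compartment1 (a point): centre of the felt floor of the ring box's compartment 1 (-y end); compartments are 58 mm apart
- compartment2 (a point): centre of the felt floor of the ring box's compartment 2 (middle); compartments are 58 mm apart
- compartment3 (a point): centre of the felt floor of the ring box's compartment 3 (+y end); compartments are 58 mm apart
- locket1: gold locket: a round brass-coloured disc 32 mm across and 16 mm thick lying flat, about 60 g, with a small hanging loop at its edge that sticks out 6 mm along its own +x (22 mm from the centre). Plain top with no clip. Origin at the centre of its underside, z up. May be absent.
- locket2: gold locket: a round brass-coloured disc 32 mm across and 16 mm thick lying flat, about 60 g, with a small hanging loop at its edge that sticks out 6 mm along its own +x (22 mm from the centre). Plain top with no clip. Origin at the centre of its underside, z up. May be absent.
- locket3: gold locket: a round brass-coloured disc 32 mm across and 16 mm thick lying flat, about 60 g, with a small hanging loop at its edge that sticks out 6 mm along its own +x (22 mm from the centre). Plain top with no clip. Origin at the centre of its underside, z up. May be absent.
- reject1: rejected (plated) locket: the same disc, 32 mm across, 16 mm thick, with the same loop on +x, but marked by a flat steel clip bar across its top along its own x: 50 mm long, 10 mm wide, 4 mm thick, both ends standing out 9 mm past the disc (20 mm high in all; the disc's sides along its own y are free to grip). About 60 g. Origin at the centre of its underside, z up. May be absent.
- reject2: rejected (plated) locket: the same disc, 32 mm across, 16 mm thick, with the same loop on +x, but marked by a flat steel clip bar across its top along its own x: 50 mm long, 10 mm wide, 4 mm thick, both ends standing out 9 mm past the disc (20 mm high in all; the disc's sides along its own y are free to grip). About 60 g. Origin at the centre of its underside, z up. May be absent.
- reject3: rejected (plated) locket: the same disc, 32 mm across, 16 mm thick, with the same loop on +x, but marked by a flat steel clip bar across its top along its own x: 50 mm long, 10 mm wide, 4 mm thick, both ends standing out 9 mm past the disc (20 mm high in all; the disc's sides along its own y are free to grip). About 60 g. Origin at the centre of its underside, z up. May be absent.
- pinholder: bystander: brass hat pin holder with pearl-headed pins, 68 mm across the foot, 168 mm high; origin under its centre
- pocketscale: bystander: chrome digital pocket scale, 75 x 130 x 19 mm; origin under its centre
- ringstand: bystander: dark wooden cone stand, 50 mm across and 52 mm high, carrying a platinum solitaire ring; origin under its centre
There are look-alikes about, which are no part of the job. What is shaped like the locket1 but blue is not meant.

How it is judged (in metres and radians):
On the way, in this order (a step that is already met when the one before it is completed fails the run):
1. all plain lockets lie flat on the pan, no reject there, the beam arrested and level (x of locket1 in the frame of pan between -0.078 and 0.078 m and y of locket1 in the frame of pan between -0.038 and 0.038 m and z of locket1 in the frame of pan between -0.002 and 0.01 m and x of locket2 in the frame of pan between -0.078 and 0.078 m and y of locket2 in the frame of pan between -0.038 and 0.038 m and z of locket2 in the frame of pan between -0.002 and 0.01 m and x of locket3 in the frame of pan between -0.078 and 0.078 m and y of locket3 in the frame of pan between -0.038 and 0.038 m and z of locket3 in the frame of pan between -0.002 and 0.01 m and angle between the z axis of each of locket1, locket2, locket3 and the z axis of pan, either way round below 0.25 rad and distance between each of reject1, reject2, reject3 and pan above 0.1 m and value of joint arrest below 0.2 rad and value of joint beam between -0.03 and 0.03 rad and linear speed of each of locket1, locket2, locket3, reject1, reject2, reject3 below 0.02 m/s), for 0.3 s.
2. the arrest lever is over and the beam has tipped pan down and settled, with the lockets on the pan and no reject there (x of locket1 in the frame of pan between -0.078 and 0.078 m and y of locket1 in the frame of pan between -0.038 and 0.038 m and z of locket1 in the frame of pan between -0.002 and 0.01 m and x of locket2 in the frame of pan between -0.078 and 0.078 m and y of locket2 in the frame of pan between -0.038 and 0.038 m and z of locket2 in the frame of pan between -0.002 and 0.01 m and x of locket3 in the frame of pan between -0.078 and 0.078 m and y of locket3 in the frame of pan between -0.038 and 0.038 m and z of locket3 in the frame of pan between -0.002 and 0.01 m and angle between the z axis of each of locket1, locket2, locket3 and the z axis of pan, either way round below 0.25 rad and distance between each of reject1, reject2, reject3 and pan above 0.1 m and value of joint arrest above 1.15 rad and value of joint beam above 0.09 rad and velocity of joint beam between -0.05 and 0.05 rad/s), for 0.5 s.
3. the lever is back and the beam arrested level, with the lockets still on the pan (x of locket1 in the frame of pan between -0.078 and 0.078 m and y of locket1 in the frame of pan between -0.038 and 0.038 m and z of locket1 in the frame of pan between -0.002 and 0.01 m and x of locket2 in the frame of pan between -0.078 and 0.078 m and y of locket2 in the frame of pan between -0.038 and 0.038 m and z of locket2 in the frame of pan between -0.002 and 0.01 m and x of locket3 in the frame of pan between -0.078 and 0.078 m and y of locket3 in the frame of pan between -0.038 and 0.038 m and z of locket3 in the frame of pan between -0.002 and 0.01 m and angle between the z axis of each of locket1, locket2, locket3 and the z axis of pan, either way round below 0.25 rad and distance between each of reject1, reject2, reject3 and pan above 0.1 m and value of joint arrest below 0.2 rad and value of joint beam between -0.03 and 0.03 rad), for 0.3 s.
At the end, for the whole second after the job is handed in: Every plain locket lies flat in a ring box compartment (centre within 20 mm of a compartment's centre, on its floor), every clip-marked locket lies inside the reject tray, the arrest lever is back (below 0.2 rad) with the beam level within 0.03 rad, and everything is at rest ((horizontal distance between locket1 and compartment1 below 0.02 m or horizontal distance between locket1 and compartment2 below 0.02 m or horizontal distance between locket1 and compartment3 below 0.02 m) and z of locket1 in the frame of compartment2 between -0.004 and 0.006 m and angle between each of locket1, locket2, locket3's own z axis and vertical below 0.25 rad and (horizontal distance between locket2 and compartment1 below 0.02 m or horizontal distance between locket2 and compartment2 below 0.02 m or horizontal distance between locket2 and compartment3 below 0.02 m) and z of locket2 in the frame of compartment2 between -0.004 and 0.006 m and (horizontal distance between locket3 and compartment1 below 0.02 m or horizontal distance between locket3 and compartment2 below 0.02 m or horizontal distance between locket3 and compartment3 below 0.02 m) and z of locket3 in the frame of compartment2 between -0.004 and 0.006 m and x of reject1 in the frame of rejects between -0.048 and 0.048 m and y of reject1 in the frame of rejects between -0.078 and 0.078 m and z of reject1 in the frame of rejects between -0.002 and 0.028 m and x of reject2 in the frame of rejects between -0.048 and 0.048 m and y of reject2 in the frame of rejects between -0.078 and 0.078 m and z of reject2 in the frame of rejects between -0.002 and 0.028 m and x of reject3 in the frame of rejects between -0.048 and 0.048 m and y of reject3 in the frame of rejects between -0.078 and 0.078 m and z of reject3 in the frame of rejects between -0.002 and 0.028 m and value of joint arrest below 0.2 rad and value of joint beam between -0.03 and 0.03 rad and linear speed of each of locket1, locket2, locket3, reject1, reject2, reject3 below 0.02 m/s); the robot touches nothing.
It fails at once if the fingers touch the pan or a plain locket while the beam is free (lever beyond 0.6 rad) (value of joint arrest above 0.6 rad and (contact force between the fingers and pan above 1 N or contact force between the fingers and locket1 above 1 N or contact force between the fingers and locket2 above 1 N or contact force between the fingers and locket3 above 1 N)).
It fails at once if the pinholder is moved more than 30 mm (distance of pinholder from where it was at the start of the episode above 0.03 m).
It fails at once if the pocketscale is moved more than 30 mm (distance of pocketscale from where it was at the start of the episode above 0.03 m).
It fails at once if the ringstand is moved more than 30 mm (distance of ringstand from where it was at the start of the episode above 0.03 m).
Of locket1, locket2, locket3 only 2 to 3 are there at a start; the rules pass over those that are not, and their reading is None.
Of reject1, reject2, reject3 only 1 to 2 are there at a start; the rules pass over those that are not, and their reading is None.
At some moment in a run one of locket1, locket2, locket3, reject1, reject2, reject3 may be knocked a few centimetres aside while the robot is not near it.
It also fails if it takes over 210 s, if anything falls off the work surface, if the arm or the gripper's body presses on something with over 40 N, if the wrist force passes 120 N, or if a joint passes its speed limit or range.

## Working session

There is one attempt and no reset: what is moved stays moved. The work goes in short steps, Python scripts to look and compute and a tool call to move; the robot and the scene stay as the last step left them, time stands still between calls to the robot, and variables do not carry over. Pictures are saved under pics/ and viewed, at most 14 in all, crops included, and the job is handed in when it is done.

Besides the shell and the picture viewer there is one more tool, called after "Request:" as name(argument=value, ...), one argument or row to a line, values as JSON. servo_tool: Moves the arm, as the interface text tells. Its arguments: {"type":"object","properties":{"rows":{"type":"array"},"squeeze":{"type":"number"}},"required":["rows"]}

```bash
mkdir -p pics; ls; python3 - <<'E'
from workcell import *
import cv2,numpy as np
print(get_obs())
for n in ["top","scene"]:
    p,d=camera(n); i=camera_info(n); print(n,i)
    cv2.imwrite(f"pics/{n}0.png",cv2.resize(p[:,:,::-1],(784,588),interpolation=cv2.INTER_CUBIC)); np.savez(f"{n}0.npz",p=p,d=d)
E
```

```text
pics
{'time': 0.0, 'q': array([6.85805424e+01, 5.01229711e+00, 1.00332426e+01, 9.51012095e+01,
       1.07925489e-03, 9.00002013e+01]), 'qd': array([ 0.01902325, -0.06368309,  0.07243903, -0.10380675,  0.05111085,
       -0.02634809]), 'joint_efforts': array([-3.71671291e-06, -5.20390391e+01,  4.64807189e+01,  1.62577943e-02,
       -1.62533922e-05, -2.90986111e-05]), 'ee_pos': array([0.20077232, 0.51181245, 0.25256073]), 'tcp_rot': array([-1.79919736e+02, -1.07897188e-03,  1.58580340e+02]), 'wrist_force': array([0.52371097, 0.76215757, 0.62162028]), 'torque': array([-0.0053885 ,  0.03264907,  0.00900432]), 'grasp_force': 0.0, 'opening': 0.0850769218871337}
top {'fx': 394.20759924431246, 'fy': 394.20759924431246, 'cx': 280.3296219935795, 'cy': 207.13972333953816, 'cam_to_world': array([[ 0.0224976 ,  0.99813974, -0.056665  ,  0.51680156],
       [-0.9997388 ,  0.02268941,  0.00274382,  0.06110247],
       [ 0.00402441,  0.05658846,  0.99838948,  1.1841243 ],
       [ 0.        ,  0.        ,  0.        ,  1.        ]])}
scene {'fx': 421.6225139013418, 'fy': 421.6225139013418, 'cx': 268.41946964823836, 'cy': 211.89506304686282, 'cam_to_world': array([[-0.60451851, -0.47323164,  0.64078794,  1.25345133],
       [ 0.79626184, -0.33585266,  0.50316008,  0.58453927],
       [-0.02290094,  0.81440457,  0.57984545,  0.67788449],
       [ 0.        ,  0.        ,  0.        ,  1.        ]])}
```

View pics/top0.png

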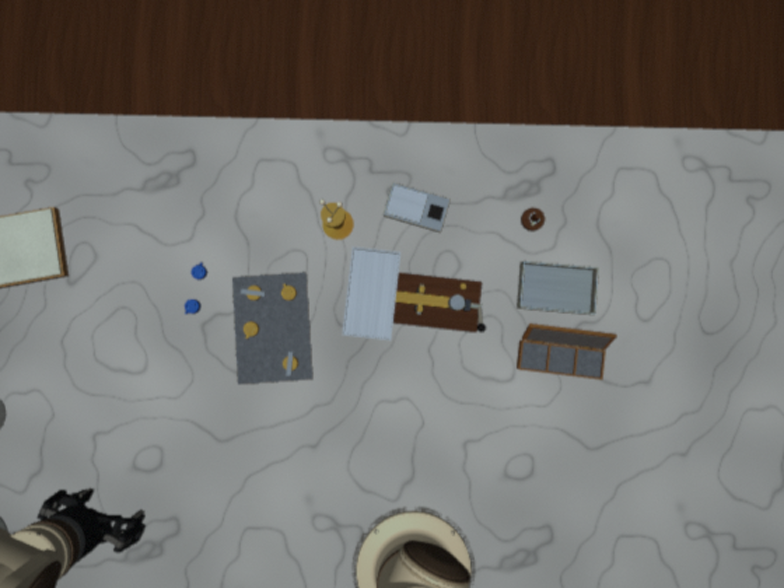

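View pics/scene0.png

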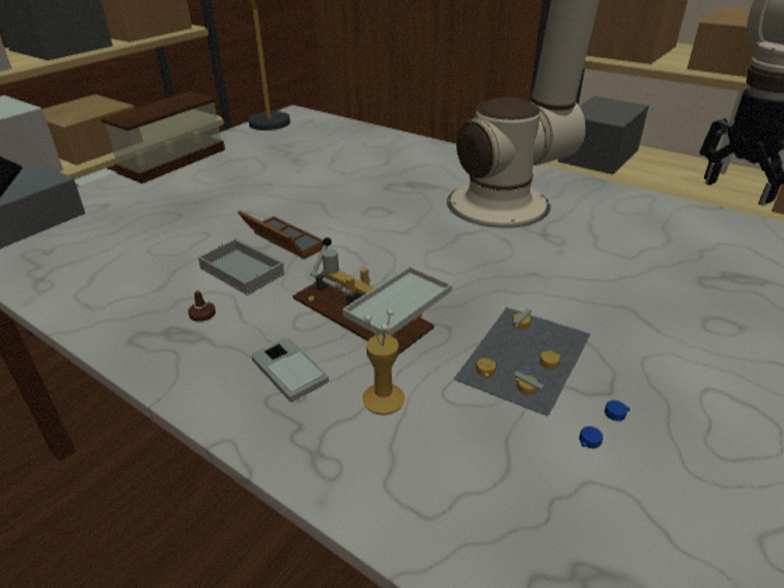

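Top view (enlarged pixels). The gold candidates are plain (288,293), plain (250,329), clip-barred (253,293) and clip-barred (290,363). The look-alikes are blue (199,271) and (192,306), plus the brass pin-holder foot (337,220) and the brass beam (420,299). I choose the first four; the two with steel bars are the rejects. The close crop comes with the measurement.

```bash
cat > h.py <<'E'
from workcell import *
import cv2,numpy as np
def ray(n,uv,z,i=None):
    i=i or camera_info(n); M=i["cam_to_world"]; uv=np.atleast_2d(uv).astype(float)
    d=np.c_[(uv[:,0]-i["cx"])/i["fx"],-(uv[:,1]-i["cy"])/i["fy"],-np.ones(len(uv))]@M[:3,:3].T
    o=M[:3,3]; return o+d*((z-o[2])/d[:,2])[:,None]
def blobs(m,amin=15):
    c,_=cv2.findContours(m.astype(np.uint8),cv2.RETR_EXTERNAL,cv2.CHAIN_APPROX_NONE)
    return [k for k in c if cv2.contourArea(k)>amin]
def gold(p):
    h=cv2.cvtColor(p,cv2.COLOR_RGB2HSV); return (h[...,0]>12)&(h[...,0]<32)&(h[...,1]>110)&(h[...,2]>70)
def down(T,xy):  # not used by moves; helper for tool-frame offsets
    pass
def goto(x,y,z,yaw=None):
    "print the tool-frame offset (fractions of 0.1 m / pi) from the present pose"
    from scipy.spatial.transform import Rotation as R
    o=get_obs(); r=R.from_euler('xyz',o['tcp_rot'],degrees=True)
    d=r.inv().apply(np.array([x,y,z])-o['ee_pos'])/0.1
    s=""
    if yaw is not None:
        # tool z points down: turning about tool z by +a changes world yaw by -a
        a=-(yaw-o['tcp_rot'][2]); a=(a+90)%180-90; s=f" yaw {a/180:.4f} (turn {a:.1f}), q6 {o['q'][5]:.0f}"
    print("offset",np.round(d,3),s)
E
python3 - <<'E'
from h import *
p=np.load("top0.npz")["p"]
g=gold(p)
for k in blobs(g):
    x,y,w,h=cv2.boundingRect(k); c,_=cv2.minEnclosingCircle(k); m=cv2.moments(k); cc=(m['m10']/m['m00'],m['m01']/m['m00'])
    print("gold",np.round(cc,1),cv2.contourArea(k),w,h,np.round(ray("top",cc,0.018)[0],3))
b=cv2.resize(p[185:285,155:440,::-1],None,fx=2.8,fy=2.8,interpolation=cv2.INTER_CUBIC)
c=cv2.resize(p[185:285,155:235,::-1],(480,600),interpolation=cv2.INTER_CUBIC)
cv2.imwrite("pics/crop0.png",c); cv2.imwrite("pics/crop1.png",cv2.resize(p[170:280,235:445,::-1],(798,418),interpolation=cv2.INTER_CUBIC))
E
```

```text
gold [210.2 259.1] 17.5 4 9 [0.425 0.26  0.018]
gold [400.3 237.3] 99.0 69 31 [ 0.502 -0.298  0.018]
gold [178.7 234.7] 73.5 11 11 [0.495 0.355 0.018]
gold [301.5 213.2] 337.5 38 19 [ 0.567 -0.005  0.018]
gold [205.8 208.7] 69.5 11 11 [0.573 0.278 0.018]
gold [330.4 204.1] 17.0 6 5 [ 0.596 -0.09   0.018]
gold [ 41.4 173. ] 19.0 8 48 [0.668 0.77  0.018]
gold [240. 158.] 387.0 22 26 [0.727 0.181 0.018]
```

View pics/crop0.png

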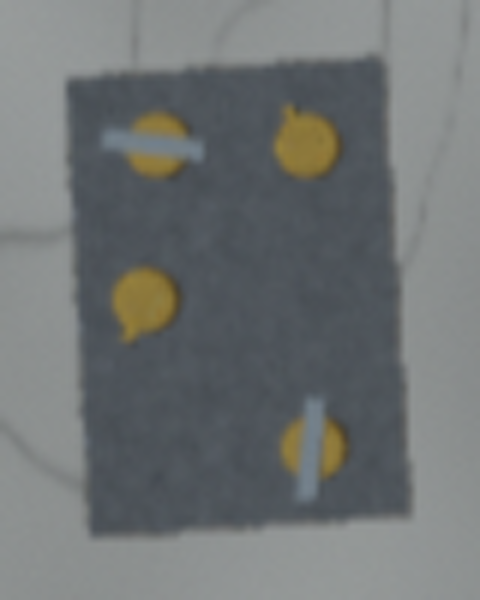

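View pics/crop1.png

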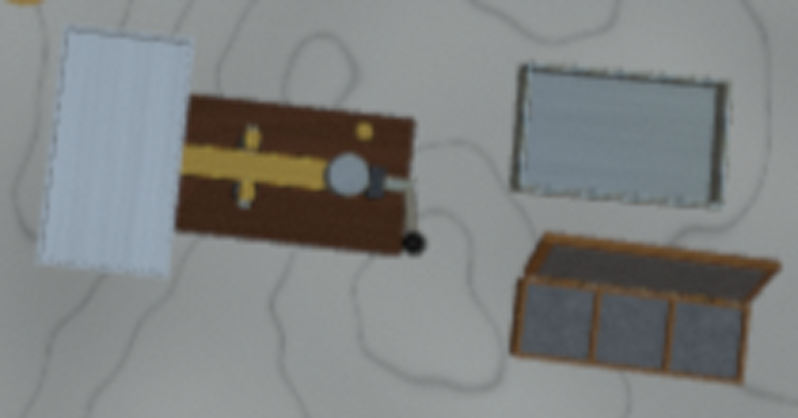

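The crop confirms it. Plain lockets are at crop (307,146) and (145,300), with loops towards (290,110) and (127,335). Rejects are at (155,145) and (314,450), with steel bars. In crop1 the pan corners are (68,28), (192,42), (168,275) and (38,263), and the knob is at (413,243).

```bash
python3 - <<'E'
from h import *
a=lambda l:np.array(l)/6+[155,185]-.4
b=lambda l:np.array(l)/3.8+[235,170]-.4
f=lambda n,l,z,g: print(n,np.round(ray("top",g(l),z)[:,:2],4).tolist())
f("lockets pA pB",[[307,146],[145,300]],.02,a); f("loops",[[290,110],[127,335]],.012,a)
f("rej A,B",[[157,145],[312,450]],.022,a); f("barA,barB",[[103,138],[203,152],[315,398],[303,500]],.024,a)
f("pad",[[68,78],[382,57],[412,517],[92,535]],.004,a)
pc=ray("top",b([[68,28],[192,42],[168,275],[38,263]]),.081); print("pan",np.round(pc,3).tolist(),pc.mean(0))
tc=ray("top",b([[520,65],[730,82],[718,208],[513,190]]),.03); print("tray",np.round(tc,3).tolist(),tc.mean(0))
rc=ray("top",b([[522,278],[748,303],[742,381],[513,354]]),.022); print("ring",np.round(rc,3).tolist(),rc.mean(0))
f("knob",[[413,243]],.088,b); f("base -y corners",[[415,118],[402,255]],.01,b); f("cw",[[348,175]],.107,b)
d=np.load("top0.npz")["d"]; print(d[205:215:4,260:272:6])
E
```

```text
lockets pA pB [[0.5726, 0.278], [0.4952, 0.3549]]
loops [[0.5906, 0.2886], [0.4776, 0.3652]]
rej A,B [[0.5713, 0.3513], [0.424, 0.2703]]
barA,barB [[0.574, 0.3774], [0.5683, 0.3282], [0.4494, 0.2693], [0.3999, 0.2735]]
pad [[0.6046, 0.4015], [0.6187, 0.245], [0.3907, 0.223], [0.3784, 0.3808]]
pan [[0.663, 0.138, 0.081], [0.654, 0.046, 0.081], [0.482, 0.06, 0.081], [0.489, 0.156, 0.081]] [0.57193624 0.10009588 0.081     ]
tray [[0.649, -0.209, 0.03], [0.639, -0.372, 0.03], [0.541, -0.363, 0.03], [0.552, -0.204, 0.03]] [ 0.59521692 -0.28691671  0.03      ]
ring [[0.484, -0.214, 0.022], [0.469, -0.389, 0.022], [0.409, -0.384, 0.022], [0.425, -0.207, 0.022]] [ 0.44667857 -0.2986566   0.022     ]
knob [[0.5096, -0.1183]]
base -y corners [[0.6072, -0.1313], [0.4995, -0.1226]]
cw [[0.5575, -0.0677]]
[[1.114385  1.1160024]
 [1.1139252 1.1178656]
 [1.1170856 1.1152087]]
```

Request:
servo_tool(
  rows=[
    {"offset": [-1, 0, 0.3], "yaw": 0, "claw": 0.35},
    {"offset": [-1, 0, 0.3], "yaw": 0, "claw": 0.35},
  ],
  squeeze=30,
)

```text
time: 0.35
ee_pos: [0.2951, 0.4747, 0.2222]
tcp_rot: [-179.9, 0.0, 158.6]
wrist_force: [-0.4, 1.1, 0.8]
opening: 0.0554
grasp_force: 0.0
```

Request:
servo_tool(
  rows=[
    {"offset": [-1, 0, 0.3], "yaw": 0, "claw": 0.35},
    {"offset": [-1, 0, 0.3], "yaw": 0, "claw": 0.35},
  ],
)

```text
time: 0.6
ee_pos: [0.3887, 0.4376, 0.1919]
tcp_rot: [-179.9, -0.0, 158.5]
wrist_force: [0.1, 0.9, 0.5]
opening: 0.0555
grasp_force: 0.0
```

Request:
servo_tool(
  rows=[
    {"offset": [-1, -0.1, 0.4], "yaw": 0.4177, "claw": 0.35},
    {"offset": [-1, -0.1, 0.4], "yaw": 0.4177, "claw": 0.35},
    {"offset": [-1, -0.1, 0.4], "yaw": 0.4177, "claw": 0.35},
    {"offset": [-1, -0.1, 0.4], "yaw": 0.4177, "claw": 0.35},
    {"offset": [-1, -0.1, 0.4], "yaw": 0.4177, "claw": 0.35},
    {"offset": [-1, -0.1, 0.4], "yaw": 0.4177, "claw": 0.35},
    {"offset": [-1, -0.1, 0.4], "yaw": 0.4177, "claw": 0.35},
    {"offset": [-1, -0.1, 0.4], "yaw": 0.4177, "claw": 0.35},
    {"offset": [-1, -0.1, 0.4], "yaw": 0.4177, "claw": 0.35},
  ],
)

```text
time: 1.72
ee_pos: [0.4764, 0.3931, 0.153]
tcp_rot: [-180.0, 0.0, 83.6]
wrist_force: [-0.4, -0.7, -0.7]
opening: 0.0556
grasp_force: 0.0
```

```bash
python3 - <<'E'
from h import *
o=get_obs(); print(o['time'],o['ee_pos'],o['tcp_rot'],o['opening'])
goto(0.5713,0.3513,0.15,83.4)
p,d=camera("wrist"); print(camera_info("wrist")); np.savez("w0.npz",p=p,d=d,e=o['ee_pos'],r=o['tcp_rot'])
cv2.imwrite("pics/w0.png",p[:,:,::-1])
E
```

```text
1.725 [0.47637594 0.39309569 0.15303133] [-1.79980427e+02  2.04698721e-02  8.36368454e+01] 0.05557192564062113
offset [-0.31  0.99  0.03]  yaw 0.0013 (turn 0.2), q6 136
{'fx': 325.19226210127806, 'fy': 325.19226210127806, 'cx': 283.60720921379556, 'cy': 205.71332231363667, 'hand_eye': array([[-6.06672010e-04,  9.53047927e-01,  3.02818890e-01,
         7.94742404e-02],
       [ 9.99999404e-01,  3.03153204e-04,  1.04931405e-03,
         1.68571767e-03],
       [ 9.08246064e-04,  3.02819346e-01, -9.53047543e-01,
        -1.21138947e-01],
       [ 0.00000000e+00,  0.00000000e+00,  0.00000000e+00,
         1.00000000e+00]])}
```

View pics/w0.png

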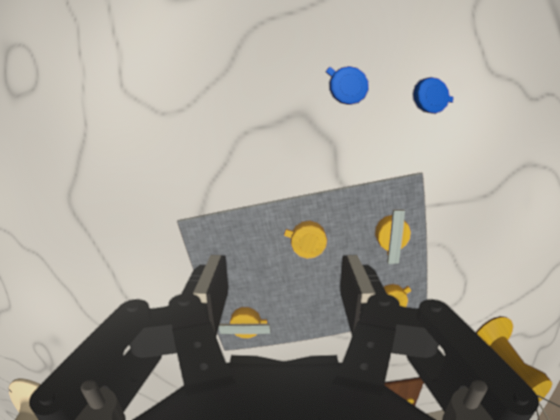

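Wrist view: reject A is at (396,236), plain B at (309,240), and reject B at (245,322). Plain A, near (396,297), is partly hidden by a finger, and the blue look-alikes are at the top.

```bash
cat >> h.py <<'E'
from scipy.spatial.transform import Rotation as R
def wray(uv,z,e,r):
    i=camera_info("wrist"); uv=np.atleast_2d(uv).astype(float)
    x=(uv[:,0]-i["cx"])/i["fx"]; y=(uv[:,1]-i["cy"])/i["fy"]; t=np.hypot(x,y); s=np.sin(t)/np.maximum(t,1e-9)
    c=np.c_[x*s,-y*s,-np.cos(t)]; H=i["hand_eye"]; Rw=R.from_euler('xyz',r,degrees=True)
    o=Rw.apply(H[:3,3])+e; d=Rw.apply(c@H[:3,:3].T); return o+d*((z-o[2])/d[:,2])[:,None]
def wlook(z,name=None,amin=150):
    "gold blobs seen by the wrist camera, cast on height z: centre, area, loop direction"
    o=get_obs(); p,_=camera("wrist")
    if name: cv2.imwrite(f"pics/{name}.png",p[:,:,::-1])
    for k in blobs(gold(p),amin):
        w=wray(k[:,0,:],z,o['ee_pos'],o['tcp_rot'])[:,:2]
        m=cv2.moments(k); px=(m['m10']/m['m00'],m['m01']/m['m00'])
        (cx,cy),rad=cv2.minEnclosingCircle((w*1000).astype(np.float32)); c=wray(px,z,o['ee_pos'],o['tcp_rot'])[0,:2]
        f=w[np.argmax(np.hypot(*(w-c).T))]-c
        print("px",np.round(px),"c",np.round(c,4),"enc r",round(rad,1),"far dir",round(np.degrees(np.arctan2(f[1],f[0]))))
    return p,o
E
python3 - <<'E'
from h import *
p,o=wlook(0.018)
E
```

```text
px [512. 354.] c [0.7623 0.1467] enc r 157.7 far dir -52
px [246. 317.] c [0.4283 0.2823] enc r 18.2 far dir -28
px [398. 294.] c [0.5781 0.2893] enc r 18.6 far dir -64
px [307. 239.] c [0.4945 0.3588] enc r 19.1 far dir 158
px [384. 232.] c [0.5625 0.3573] enc r 16.8 far dir -78
```

Request:
servo_tool(
  rows=[
    {"offset": [-0.3, 0.97, 0.5], "yaw": 0, "claw": 0.35},
    {"offset": [-0.3, 0.97, 0.5], "yaw": 0, "claw": 0.35},
    {"offset": [-0.3, 0.97, 0.5], "yaw": 0, "claw": 0.35},
  ],
)

```text
time: 2.2
ee_pos: [0.5707, 0.35, 0.1002]
tcp_rot: [-179.8, 0.2, 83.3]
wrist_force: [-1.2, -0.4, 1.1]
opening: 0.0554
grasp_force: 0.0
```

Request:
servo_tool(
  rows=[
    {"offset": [0, 0, 0.4], "yaw": 0, "claw": 0.35},
    {"offset": [0, 0, 0.75], "yaw": 0, "claw": 0.35},
    {"offset": [0, 0, 0.75], "yaw": 0, "claw": 0.35},
    {"offset": [0, 0, 0.75], "yaw": 0, "claw": 1},
    {"offset": [0, 0, 0.75], "yaw": 0, "claw": 1},
    {"offset": [0, 0, 0.75], "yaw": 0, "claw": 1},
    {"offset": [0, 0, 0.75], "yaw": 0, "claw": 1},
  ],
)

```text
time: 3.08
ee_pos: [0.5702, 0.353, 0.0309]
tcp_rot: [179.9, -0.1, 83.4]
wrist_force: [-1.3, 1.9, 6.6]
opening: 0.0303
grasp_force: 30.2
```

Request:
servo_tool(
  rows=[
    {"offset": [0, 0, -0.5], "yaw": 0, "claw": 1},
    {"offset": [0, 0, -0.9], "yaw": 0, "claw": 1},
    {"offset": [0, 0, -0.9], "yaw": 0, "claw": 1},
  ],
)

```text
time: 3.45
ee_pos: [0.5711, 0.3533, 0.1236]
tcp_rot: [179.6, -0.3, 83.4]
wrist_force: [-0.2, 0.3, -1.4]
opening: 0.0302
grasp_force: 29.9
```

```bash
python3 - <<'E'
from h import *
print(get_obs()['ee_pos'],get_obs()['opening'])
goto(.597,-.25,.15,85)
E
```

```text
[0.57106619 0.35328171 0.12361713] 0.030161763709853493
offset [-5.962  0.952 -0.287]  yaw -0.0089 (turn -1.6), q6 128
```

Request:
servo_tool(
  rows=[
    {"offset": [-0.3, 0, -0.65], "yaw": 0, "claw": 1},
    {"offset": [-0.9, 0, -0.65], "yaw": 0, "claw": 1},
    {"offset": [-1, 0, -0.65], "yaw": 0, "claw": 1},
  ],
)

```text
time: 3.82
ee_pos: [0.558, 0.2504, 0.1847]
tcp_rot: [179.9, -0.0, 83.3]
wrist_force: [0.6, -0.3, -0.9]
opening: 0.0302
grasp_force: 30.0
```

Request:
servo_tool(
  rows=[
    {"offset": [-0.5, 0.1, 0], "yaw": 0, "claw": 1},
    {"offset": [-1, 0.2, 0], "yaw": 0, "claw": 1},
  ],
)

```text
time: 4.08
ee_pos: [0.566, 0.1505, 0.1824]
tcp_rot: [-180.0, 0.0, 83.5]
wrist_force: [0.8, -0.3, -1.2]
opening: 0.0305
grasp_force: 30.0
```

Request:
servo_tool(
  rows=[
    {"offset": [-0.5, 0.1, 0], "yaw": 0, "claw": 1},
    {"offset": [-1, 0.2, 0], "yaw": 0, "claw": 1},
  ],
)

```text
time: 4.32
ee_pos: [0.5745, 0.0484, 0.1824]
tcp_rot: [-180.0, -0.0, 83.4]
wrist_force: [0.7, 0.7, -1.5]
opening: 0.0306
grasp_force: 30.0
```

Request:
servo_tool(
  rows=[
    {"offset": [-0.5, 0.1, 0], "yaw": 0, "claw": 1},
    {"offset": [-1, 0.2, 0], "yaw": 0, "claw": 1},
  ],
)

```text
time: 4.58
ee_pos: [0.5829, -0.0533, 0.1824]
tcp_rot: [-180.0, -0.0, 83.4]
wrist_force: [1.1, -1.0, -0.7]
opening: 0.0302
grasp_force: 30.0
```

Request:
servo_tool(
  rows=[
    {"offset": [-0.5, 0.1, 0], "yaw": 0, "claw": 1},
    {"offset": [-1, 0.2, 0], "yaw": 0, "claw": 1},
  ],
)

```text
time: 4.82
ee_pos: [0.5914, -0.1549, 0.1824]
tcp_rot: [-180.0, -0.0, 83.4]
wrist_force: [0.3, 0.8, -0.3]
opening: 0.0304
grasp_force: 30.0
```

Request:
servo_tool(
  rows=[
    {"offset": [-0.5, 0.1, 0], "yaw": -0.008, "claw": 1},
    {"offset": [-0.95, 0.15, 0.2], "yaw": -0.008, "claw": 1},
    {"offset": [-0.95, 0.15, 0.5], "yaw": -0.008, "claw": 1},
    {"offset": [-0.95, 0.15, 0.5], "yaw": -0.008, "claw": 1},
  ],
)

```text
time: 5.32
ee_pos: [0.594, -0.2494, 0.1298]
tcp_rot: [-179.7, -0.1, 84.8]
wrist_force: [0.3, 1.0, -0.7]
opening: 0.0303
grasp_force: 30.0
```

```bash
python3 - <<'E'
from h import *
o=get_obs(); print(o['time'],o['ee_pos'],o['opening'])
goto(.598,-.25,.036,85)
p,o=wlook(0.018)
q,_=camera("top"); cv2.imwrite("pics/t1.png",np.vstack([cv2.resize(p[:,:,::-1],(448,336)),cv2.resize(q[160:300,120:450,::-1],(448,190))]))
E
```

```text
5.325 [ 0.59402183 -0.24938458  0.12981154] 0.030335328031000152
offset [-0.004  0.045  0.938]  yaw -0.0011 (turn -0.2), q6 72
px [263. 275.] c [ 0.573  -0.3022] enc r 28.2 far dir -80
px [304. 274.] c [ 0.6067 -0.3041] enc r 29.0 far dir -107
px [453. 200.] c [ 0.7341 -0.2516] enc r 18.3 far dir -14
px [122. 228.] c [ 0.4575 -0.2517] enc r 85.6 far dir -115
px [266.   5.] c [ 0.5965 -0.0945] enc r 6.9 far dir 141
```

View pics/t1.png

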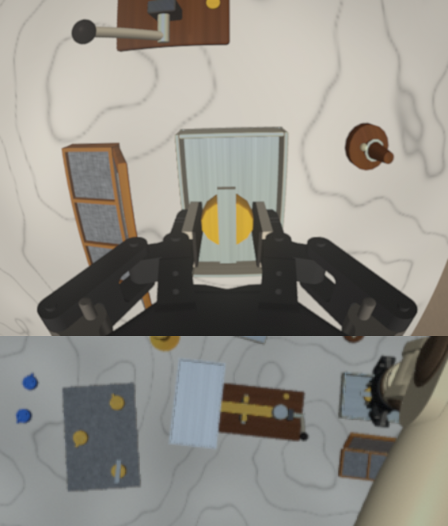

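Reject A hangs between the jaws over the tray, and the other three are unmoved on the pad. Next is lower and release.

Request:
servo_tool(
  rows=[
    {"offset": [0, 0.03, 0.5], "yaw": 0, "claw": 1},
    {"offset": [0, 0.03, 0.93], "yaw": 0, "claw": 1},
    {"offset": [0, 0.03, 0.93], "yaw": 0, "claw": 1},
    {"offset": [0, 0.03, 0.93], "yaw": 0, "claw": 1},
    {"offset": [0, 0.03, 0.93], "yaw": 0, "claw": 0.5},
    {"offset": [0, 0.03, 0.93], "yaw": 0, "claw": 0.5},
    {"offset": [0, 0.03, 0.5], "yaw": 0, "claw": 0.5},
    {"offset": [0, 0.03, 0], "yaw": 0, "claw": 0.5},
    {"offset": [0, 0.03, -0.5], "yaw": 0, "claw": 0.5},
    {"offset": [0, 0.03, -0.5], "yaw": 0, "claw": 0.5},
  ],
)

```text
time: 6.68
ee_pos: [0.5999, -0.2508, 0.1892]
tcp_rot: [179.5, 0.1, 84.8]
wrist_force: [0.2, -0.9, -0.6]
opening: 0.0423
grasp_force: 0.0
```

```bash
python3 - <<'E'
from h import *
o=get_obs(); print(o['q'])
p,o=wlook(0.015)
goto(.424,.272,.18,175)
E
```

```text
[-2.26872348e+01  1.77277909e+01  1.77543157e+01  8.95334876e+01
 -1.00961810e-03  7.24835611e+01]
px [272. 190.] c [ 0.5921 -0.2494] enc r 13.7 far dir -81
px [293. 190.] c [ 0.6114 -0.251 ] enc r 14.1 far dir 99
px [142. 224.] c [ 0.4539 -0.2719] enc r 91.8 far dir -115
px [260.  21.] c [ 0.5961 -0.0919] enc r 7.5 far dir 122
offset [ 5.046 -2.216  0.045]  yaw 0.4991 (turn 89.8), q6 72
```

Request:
servo_tool(
  rows=[
    {"offset": [0.5, -0.25, 0], "yaw": 0, "claw": 0.35},
    {"offset": [1, -0.5, 0], "yaw": 0, "claw": 0.35},
  ],
)

```text
time: 6.98
ee_pos: [0.5565, -0.145, 0.1817]
tcp_rot: [-179.9, -0.0, 84.8]
wrist_force: [1.2, 0.1, -0.2]
opening: 0.0556
grasp_force: 0.0
```

Request:
servo_tool(
  rows=[
    {"offset": [0.5, -0.25, 0], "yaw": 0, "claw": 0.35},
    {"offset": [1, -0.5, 0], "yaw": 0, "claw": 0.35},
  ],
)

```text
time: 7.22
ee_pos: [0.5154, -0.0404, 0.1822]
tcp_rot: [-179.9, -0.0, 84.8]
wrist_force: [0.2, 0.3, 1.1]
opening: 0.0554
grasp_force: 0.0
```

Request:
servo_tool(
  rows=[
    {"offset": [0.5, -0.25, 0], "yaw": 0, "claw": 0.35},
    {"offset": [1, -0.5, 0], "yaw": 0, "claw": 0.35},
  ],
)

```text
time: 7.48
ee_pos: [0.4746, 0.0636, 0.1823]
tcp_rot: [-179.9, 0.0, 84.8]
wrist_force: [1.0, 0.4, 0.1]
opening: 0.0557
grasp_force: 0.0
```

Request:
servo_tool(
  rows=[
    {"offset": [0.5, -0.25, 0], "yaw": 0, "claw": 0.35},
    {"offset": [1, -0.5, 0], "yaw": 0, "claw": 0.35},
  ],
)

```text
time: 7.72
ee_pos: [0.4338, 0.1677, 0.1824]
tcp_rot: [-180.0, 0.0, 84.8]
wrist_force: [1.3, -0.2, -0.3]
opening: 0.0551
grasp_force: 0.0
```

Request:
servo_tool(
  rows=[
    {"offset": [0.5, -0.2, 0], "yaw": -0.06, "claw": 0.35},
    {"offset": [1, -0.2, 0], "yaw": -0.12, "claw": 0.35},
    {"offset": [1, -0.2, 0], "yaw": -0.18, "claw": 0.35},
    {"offset": [1, -0.2, 0], "yaw": -0.24, "claw": 0.35},
    {"offset": [1, -0.2, 0], "yaw": -0.3, "claw": 0.35},
    {"offset": [1, -0.2, 0], "yaw": -0.36, "claw": 0.35},
    {"offset": [1, -0.2, 0], "yaw": -0.42, "claw": 0.35},
    {"offset": [1, -0.2, 0], "yaw": -0.47, "claw": 0.35},
    {"offset": [1, -0.2, 0], "yaw": -0.5, "claw": 0.35},
    {"offset": [1, -0.2, 0], "yaw": -0.5, "claw": 0.35},
  ],
)

```text
time: 8.98
ee_pos: [0.4239, 0.2675, 0.1824]
tcp_rot: [-180.0, -0.1, 174.8]
wrist_force: [0.1, -0.1, -0.4]
opening: 0.0551
grasp_force: 0.0
```

```bash
python3 - <<'E'
from h import *
p,o=wlook(0.018,"w2")
print(o['time'],o['ee_pos'],o['tcp_rot'])
goto(.424,.272,.1,175)
E
```

```text
px [ 58. 334.] c [ 0.5993 -0.0674] enc r 68.0 far dir -100
px [305. 320.] c [0.5702 0.2792] enc r 20.2 far dir 28
px [376. 250.] c [0.4926 0.3555] enc r 20.0 far dir 155
px [275. 191.] c [0.4235 0.2613] enc r 14.2 far dir 9
px [296. 190.] c [0.4249 0.2808] enc r 14.1 far dir -173
8.975 [0.42387021 0.26748043 0.18235785] [-1.79951347e+02 -6.17754452e-02  1.74790636e+02]
offset [0.003 0.045 0.825]  yaw -0.0016 (turn -0.3), q6 38
```

View pics/w2.png

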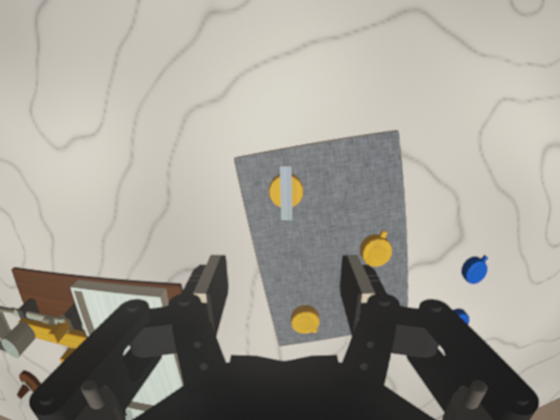

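Reject B is at (286,191) with its bar running up-down, and the jaws are square to it. Plain B is at (376,250) and plain A at (305,321).

Request:
servo_tool(
  rows=[
    {"offset": [0, 0.035, 0.4], "yaw": 0, "claw": 0.35},
    {"offset": [0, 0.035, 0.8], "yaw": 0, "claw": 0.35},
    {"offset": [0, 0.035, 0.8], "yaw": 0, "claw": 0.35},
  ],
)

```text
time: 9.4
ee_pos: [0.4228, 0.2702, 0.1004]
tcp_rot: [-179.8, -0.3, 174.7]
wrist_force: [-0.1, 0.9, 0.3]
opening: 0.0556
grasp_force: 0.0
```

Request:
servo_tool(
  rows=[
    {"offset": [0, 0, 0.4], "yaw": 0, "claw": 0.35},
    {"offset": [0, 0, 0.71], "yaw": 0, "claw": 0.35},
    {"offset": [0, 0, 0.71], "yaw": 0, "claw": 0.35},
    {"offset": [0, 0, 0.71], "yaw": 0, "claw": 1},
    {"offset": [0, 0, 0.71], "yaw": 0, "claw": 1},
    {"offset": [0, 0, 0.71], "yaw": 0, "claw": 1},
    {"offset": [0, 0, 0.71], "yaw": 0, "claw": 1},
  ],
)

```text
time: 10.28
ee_pos: [0.4256, 0.2719, 0.0349]
tcp_rot: [179.9, 0.2, 174.8]
wrist_force: [-1.0, -0.0, 5.6]
opening: 0.03
grasp_force: 29.2
```

Request:
servo_tool(
  rows=[
    {"offset": [0, 0, -0.5], "yaw": 0, "claw": 1},
    {"offset": [0, 0, -1], "yaw": 0, "claw": 1},
    {"offset": [0, 0, -1], "yaw": 0, "claw": 1},
  ],
)

```text
time: 10.65
ee_pos: [0.4266, 0.2725, 0.1382]
tcp_rot: [179.7, 0.4, 174.8]
wrist_force: [-0.3, 0.0, -1.1]
opening: 0.0298
grasp_force: 29.9
```

Request:
servo_tool(
  rows=[
    {"offset": [0, -0.3, -0.3], "yaw": 0.06, "claw": 1},
    {"offset": [0, -0.8, -0.55], "yaw": 0.12, "claw": 1},
    {"offset": [0, -1, -0.55], "yaw": 0.18, "claw": 1},
    {"offset": [0, -1, -0.55], "yaw": 0.24, "claw": 1},
    {"offset": [0, -1, -0.55], "yaw": 0.3, "claw": 1},
    {"offset": [0, -1, -0.55], "yaw": 0.36, "claw": 1},
    {"offset": [0, -1, -0.55], "yaw": 0.42, "claw": 1},
    {"offset": [0, -1, -0.55], "yaw": 0.47, "claw": 1},
    {"offset": [0, -1, -0.55], "yaw": 0.5, "claw": 1},
    {"offset": [0, -1, -0.55], "yaw": 0.5, "claw": 1},
  ],
)

```text
time: 11.9
ee_pos: [0.4155, 0.1716, 0.1875]
tcp_rot: [180.0, -0.0, 84.9]
wrist_force: [0.9, 1.0, -0.5]
opening: 0.0297
grasp_force: 30.0
```

```bash
python3 - <<'E'
from h import *
goto(.592,-.325,.036,85)
E
```

```text
offset [-4.789  2.201  1.515]  yaw -0.0007 (turn -0.1), q6 118
```

Request:
servo_tool(
  rows=[
    {"offset": [-0.5, 0.2, 0], "yaw": 0, "claw": 1},
    {"offset": [-1, 0.4, 0], "yaw": 0, "claw": 1},
  ],
)

```text
time: 12.15
ee_pos: [0.4466, 0.0676, 0.1875]
tcp_rot: [180.0, -0.0, 85.1]
wrist_force: [0.8, 0.5, -1.3]
opening: 0.03
grasp_force: 30.0
```

Request:
servo_tool(
  rows=[
    {"offset": [-0.5, 0.2, 0], "yaw": 0, "claw": 1},
    {"offset": [-1, 0.4, 0], "yaw": 0, "claw": 1},
  ],
)

```text
time: 12.4
ee_pos: [0.4775, -0.0365, 0.1876]
tcp_rot: [180.0, -0.0, 85.0]
wrist_force: [0.4, 0.4, -1.0]
opening: 0.0298
grasp_force: 30.0
```

Request:
servo_tool(
  rows=[
    {"offset": [-0.5, 0.25, 0], "yaw": 0, "claw": 1},
    {"offset": [-1, 0.5, 0], "yaw": 0, "claw": 1},
  ],
)

```text
time: 12.65
ee_pos: [0.5184, -0.1408, 0.1876]
tcp_rot: [180.0, 0.0, 85.0]
wrist_force: [0.9, 0.3, -0.5]
opening: 0.0299
grasp_force: 30.0
```

Request:
servo_tool(
  rows=[
    {"offset": [-0.5, 0.25, 0], "yaw": 0, "claw": 1},
    {"offset": [-1, 0.5, 0], "yaw": 0, "claw": 1},
  ],
)

```text
time: 12.9
ee_pos: [0.5593, -0.2449, 0.1874]
tcp_rot: [180.0, 0.0, 85.0]
wrist_force: [1.5, -0.1, -0.0]
opening: 0.0302
grasp_force: 30.0
```

Request:
servo_tool(
  rows=[
    {"offset": [-0.5, 0.25, 0], "yaw": 0, "claw": 1},
    {"offset": [-0.79, 0.4, 0.2], "yaw": 0, "claw": 1},
    {"offset": [-0.79, 0.4, 0.7], "yaw": 0, "claw": 1},
    {"offset": [-0.79, 0.4, 0.7], "yaw": 0, "claw": 1},
  ],
)

```text
time: 13.4
ee_pos: [0.5894, -0.3244, 0.1127]
tcp_rot: [-179.6, -0.2, 84.9]
wrist_force: [-0.2, -0.1, -0.7]
opening: 0.0299
grasp_force: 30.0
```

```bash
python3 - <<'E'
from h import *
goto(.592,-.325,.036,85)
E
```

```text
offset [-0.006  0.032  0.766]  yaw -0.0005 (turn -0.1), q6 66
```

Request:
servo_tool(
  rows=[
    {"offset": [0, 0, 0.5], "yaw": 0, "claw": 1},
    {"offset": [0, 0, 0.76], "yaw": 0, "claw": 1},
    {"offset": [0, 0, 0.76], "yaw": 0, "claw": 1},
    {"offset": [0, 0, 0.76], "yaw": 0, "claw": 1},
    {"offset": [0, 0, 0.76], "yaw": 0, "claw": 0.5},
    {"offset": [0, 0, 0.76], "yaw": 0, "claw": 0.5},
    {"offset": [0, 0, 0.4], "yaw": 0, "claw": 0.5},
    {"offset": [0, 0, 0], "yaw": 0, "claw": 0.5},
    {"offset": [0, 0, -0.5], "yaw": 0, "claw": 0.5},
    {"offset": [0, 0, -0.75], "yaw": 0, "claw": 0.5},
    {"offset": [0, 0, -0.75], "yaw": 0, "claw": 0.5},
  ],
)

```text
time: 14.78
ee_pos: [0.5924, -0.3257, 0.1954]
tcp_rot: [179.7, 0.1, 84.8]
wrist_force: [0.3, -0.1, -0.1]
opening: 0.0429
grasp_force: 0.0
```

```bash
python3 - <<'E'
from h import *
p,o=wlook(0.015,"w3")
print(o['q'])
goto(.494,.356,.18,150)
E
```

```text
px [273. 185.] c [ 0.585  -0.3209] enc r 13.8 far dir -81
px [294. 185.] c [ 0.6046 -0.3225] enc r 14.3 far dir 99
px [295. 109.] c [ 0.6116 -0.2513] enc r 13.0 far dir 100
px [274. 110.] c [ 0.5922 -0.2501] enc r 13.5 far dir 72
px [425. 107.] c [ 0.7395 -0.2548] enc r 18.2 far dir 13
px [141. 175.] c [ 0.4525 -0.2966] enc r 112.7 far dir -78
[-2.88060007e+01  2.18964473e+01  2.37573638e+01  9.15825166e+01
  1.25336264e-04  6.63549819e+01]
offset [ 6.699 -1.588  0.124]  yaw -0.3620 (turn -65.2), q6 66
```

View pics/w3.png

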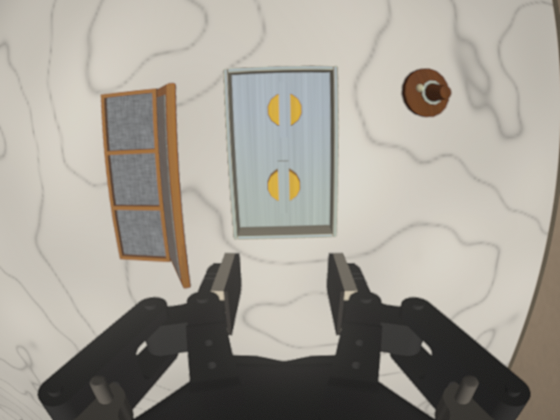

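Both rejects lie flat in the tray at (284,110) and (284,185). The ring box is at left with its compartments free. Now for plain B.

Request:
servo_tool(
  rows=[
    {"offset": [0.5, -0.12, 0], "yaw": 0, "claw": 0.35},
    {"offset": [1, -0.25, 0], "yaw": 0, "claw": 0.35},
  ],
)

```text
time: 15.08
ee_pos: [0.5747, -0.2224, 0.19]
tcp_rot: [-179.8, -0.1, 84.8]
wrist_force: [0.7, 0.7, -0.3]
opening: 0.0555
grasp_force: 0.0
```

Request:
servo_tool(
  rows=[
    {"offset": [0.5, -0.12, 0], "yaw": 0, "claw": 0.35},
    {"offset": [1, -0.25, 0], "yaw": 0, "claw": 0.35},
  ],
)

```text
time: 15.32
ee_pos: [0.5587, -0.1199, 0.1906]
tcp_rot: [-179.9, -0.0, 84.8]
wrist_force: [0.8, -0.0, -0.5]
opening: 0.0553
grasp_force: 0.0
```

Request:
servo_tool(
  rows=[
    {"offset": [0.5, -0.12, 0], "yaw": 0, "claw": 0.35},
    {"offset": [1, -0.25, 0], "yaw": 0, "claw": 0.35},
  ],
)

```text
time: 15.58
ee_pos: [0.5428, -0.0181, 0.1907]
tcp_rot: [-179.9, 0.0, 84.8]
wrist_force: [-0.0, 0.2, 0.8]
opening: 0.0558
grasp_force: 0.0
```

Request:
servo_tool(
  rows=[
    {"offset": [0.5, -0.12, 0], "yaw": 0, "claw": 0.35},
    {"offset": [1, -0.25, 0], "yaw": 0, "claw": 0.35},
  ],
)

```text
time: 15.82
ee_pos: [0.5269, 0.0836, 0.1907]
tcp_rot: [-179.9, 0.0, 84.8]
wrist_force: [0.4, 0.4, 0.3]
opening: 0.0558
grasp_force: 0.0
```

Request:
servo_tool(
  rows=[
    {"offset": [0.5, -0.12, 0], "yaw": 0, "claw": 0.35},
    {"offset": [1, -0.25, 0], "yaw": 0, "claw": 0.35},
  ],
)

```text
time: 16.08
ee_pos: [0.511, 0.1854, 0.1907]
tcp_rot: [-179.9, 0.0, 84.8]
wrist_force: [1.2, 0.4, -0.2]
opening: 0.0557
grasp_force: 0.0
```

Request:
servo_tool(
  rows=[
    {"offset": [0.5, -0.12, 0], "yaw": 0, "claw": 0.35},
    {"offset": [1, -0.25, 0], "yaw": 0, "claw": 0.35},
  ],
)

```text
time: 16.32
ee_pos: [0.4952, 0.2872, 0.1907]
tcp_rot: [-179.9, 0.1, 84.8]
wrist_force: [-0.5, -0.4, -0.6]
opening: 0.0557
grasp_force: 0.0
```

Request:
servo_tool(
  rows=[
    {"offset": [0.5, -0.09, 0], "yaw": -0.06, "claw": 0.35},
    {"offset": [0.7, -0.09, 0], "yaw": -0.12, "claw": 0.35},
    {"offset": [0.7, -0.09, 0], "yaw": -0.18, "claw": 0.35},
    {"offset": [0.7, -0.09, 0], "yaw": -0.24, "claw": 0.35},
    {"offset": [0.7, -0.09, 0], "yaw": -0.3, "claw": 0.35},
    {"offset": [0.7, -0.09, 0], "yaw": -0.36, "claw": 0.35},
    {"offset": [0.7, -0.09, 0], "yaw": -0.36, "claw": 0.35},
    {"offset": [0.7, -0.09, 0], "yaw": -0.36, "claw": 0.35},
  ],
)

```text
time: 17.32
ee_pos: [0.4933, 0.3562, 0.1915]
tcp_rot: [-179.9, -0.0, 149.4]
wrist_force: [0.8, 0.3, 0.9]
opening: 0.0558
grasp_force: 0.0
```

```bash
python3 - <<'E'
from h import *
p,o=wlook(0.018)
print(o['ee_pos'],o['tcp_rot'])
goto(.494,.356,.1,150)
E
```

```text
px [259. 286.] c [0.5719 0.2814] enc r 19.2 far dir 31
px [283. 189.] c [0.494  0.3574] enc r 19.0 far dir 159
[0.49325509 0.3561887  0.19146598] [-1.79939993e+02 -2.69404681e-02  1.49405088e+02]
offset [-0.008  0.002  0.917]  yaw -0.0031 (turn -0.6), q6 66
```

Request:
servo_tool(
  rows=[
    {"offset": [0, 0, 0.5], "yaw": 0, "claw": 0.35},
    {"offset": [0, 0, 0.9], "yaw": 0, "claw": 0.35},
    {"offset": [0, 0, 0.9], "yaw": 0, "claw": 0.35},
  ],
)

```text
time: 17.75
ee_pos: [0.4919, 0.3552, 0.0991]
tcp_rot: [-179.7, -0.1, 149.5]
wrist_force: [-0.2, -0.1, 0.8]
opening: 0.0553
grasp_force: 0.0
```

Request:
servo_tool(
  rows=[
    {"offset": [0, 0, 0.4], "yaw": 0, "claw": 0.35},
    {"offset": [0, 0, 0.71], "yaw": 0, "claw": 0.35},
    {"offset": [0, 0, 0.71], "yaw": 0, "claw": 0.35},
    {"offset": [0, 0, 0.71], "yaw": 0, "claw": 1},
    {"offset": [0, 0, 0.71], "yaw": 0, "claw": 1},
    {"offset": [0, 0, 0.71], "yaw": 0, "claw": 1},
    {"offset": [0, 0, 0.71], "yaw": 0, "claw": 1},
  ],
)

```text
time: 18.62
ee_pos: [0.4946, 0.3571, 0.0343]
tcp_rot: [179.8, 0.1, 149.6]
wrist_force: [-1.5, -0.6, 5.6]
opening: 0.0302
grasp_force: 29.2
```

Request:
servo_tool(
  rows=[
    {"offset": [0, 0, -0.5], "yaw": 0, "claw": 1},
    {"offset": [0, 0, -1], "yaw": 0, "claw": 1},
    {"offset": [0, 0, -1], "yaw": 0, "claw": 1},
  ],
)

```text
time: 19.0
ee_pos: [0.4955, 0.3578, 0.1379]
tcp_rot: [179.5, 0.2, 149.6]
wrist_force: [1.1, 0.9, -1.3]
opening: 0.0297
grasp_force: 30.0
```

Request:
servo_tool(
  rows=[
    {"offset": [-0.2, -0.5, -0.3], "yaw": 0.06, "claw": 1},
    {"offset": [-0.5, -0.9, -0.5], "yaw": 0.12, "claw": 1},
    {"offset": [-0.6, -1, -0.5], "yaw": 0.18, "claw": 1},
    {"offset": [-0.6, -1, -0.5], "yaw": 0.24, "claw": 1},
    {"offset": [-0.6, -1, -0.5], "yaw": 0.3, "claw": 1},
    {"offset": [-0.6, -1, -0.5], "yaw": 0.357, "claw": 1},
    {"offset": [-0.6, -1, -0.5], "yaw": 0.357, "claw": 1},
    {"offset": [-0.6, -1, -0.5], "yaw": 0.357, "claw": 1},
  ],
)

```text
time: 20.0
ee_pos: [0.4947, 0.2397, 0.1814]
tcp_rot: [180.0, -0.0, 85.6]
wrist_force: [0.5, -0.4, -1.3]
opening: 0.0301
grasp_force: 30.0
```

```bash
python3 - <<'E'
from h import *
goto(.536,.103,.15,85.1)
E
```

```text
offset [-1.332  0.517  0.314]  yaw 0.0028 (turn 0.5), q6 120
```

Request:
servo_tool(
  rows=[
    {"offset": [-0.5, 0.2, 0], "yaw": 0.003, "claw": 1},
    {"offset": [-1, 0.4, 0], "yaw": 0.003, "claw": 1},
    {"offset": [-1, 0.52, 0.2], "yaw": 0.003, "claw": 1},
  ],
)

```text
time: 20.38
ee_pos: [0.5398, 0.1334, 0.1627]
tcp_rot: [179.8, -0.0, 84.8]
wrist_force: [0.1, 0.5, -0.4]
opening: 0.0298
grasp_force: 30.0
```

Request:
servo_tool(
  rows=[
    {"offset": [-0.33, 0, 0.1], "yaw": 0, "claw": 1},
    {"offset": [-0.33, 0, 0.1], "yaw": 0, "claw": 1},
    {"offset": [-0.33, 0, 0.1], "yaw": 0, "claw": 1},
  ],
)

```text
time: 20.75
ee_pos: [0.5356, 0.1037, 0.1512]
tcp_rot: [-180.0, -0.0, 84.9]
wrist_force: [-0.2, 0.1, 0.2]
opening: 0.0302
grasp_force: 30.1
```

```bash
python3 - <<'E'
from h import *
p,o=wlook(0.1,"w4")
goto(.536,.103,.1025,85.1)
E
```

```text
px [289. 286.] c [0.5376 0.0758] enc r 52.0 far dir -71
px [505. 106.] c [0.6806 0.1801] enc r 51.0 far dir -25
offset [-0.009  0.004  0.49 ]  yaw -0.0009 (turn -0.2), q6 106
```

View pics/w4.png

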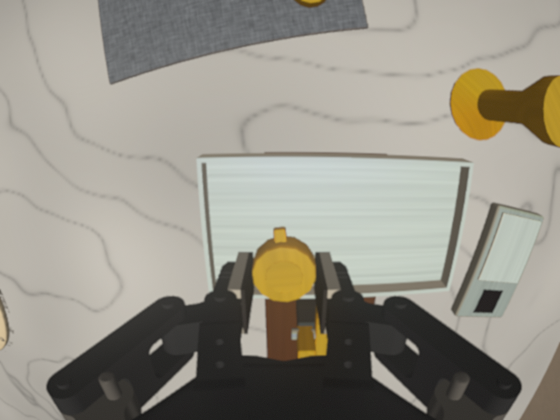

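Plain B is held at (283,268), with its loop up at (280,233). The pan is open below, its rim corners at about (200,157), (471,161), (452,290) and (213,295).

```bash
python3 - <<'E'
from h import *
o=get_obs(); w=wray([[200,157],[471,161],[452,290],[213,295]],.081,o['ee_pos'],o['tcp_rot']); print(np.round(w,3),w.mean(0))
E
```

```text
[[0.491 0.158 0.081]
 [0.666 0.142 0.081]
 [0.662 0.043 0.081]
 [0.483 0.061 0.081]] [0.57556915 0.10093214 0.081     ]
```

Request:
servo_tool(
  rows=[
    {"offset": [0, 0.02, 0.3], "yaw": 0, "claw": 1},
    {"offset": [0, 0.02, 0.48], "yaw": 0, "claw": 1},
    {"offset": [0, 0.02, 0.48], "yaw": 0, "claw": 1},
    {"offset": [0, 0.02, 0.48], "yaw": 0, "claw": 1},
  ],
)

```text
time: 21.3
ee_pos: [0.5378, 0.1031, 0.1042]
tcp_rot: [179.9, -0.0, 84.9]
wrist_force: [0.1, 0.5, -0.0]
opening: 0.0301
grasp_force: 30.1
```

```bash
python3 - <<'E'
from h import *
goto(.536,.103,.102,85.1); print(get_obs()['wrist_force'],get_obs()['ee_pos'])
E
```

```text
offset [-0.003 -0.017  0.022]  yaw -0.0013 (turn -0.2), q6 106
[ 0.0713513   0.53922069 -0.01905482] [0.5377648  0.1031405  0.10417088]
```

Request:
servo_tool(
  rows=[
    {"offset": [0, 0, 0.03], "yaw": 0, "claw": 1},
    {"offset": [0, 0, 0.03], "yaw": 0, "claw": 1},
    {"offset": [0, 0, 0.03], "yaw": 0, "claw": 0.5},
    {"offset": [0, 0, 0.03], "yaw": 0, "claw": 0.5},
    {"offset": [0, 0, 0.03], "yaw": 0, "claw": 0.5},
    {"offset": [0, 0, -0.3], "yaw": 0, "claw": 0.5},
    {"offset": [0, 0, -0.9], "yaw": 0, "claw": 0.5},
    {"offset": [0, 0, -0.9], "yaw": 0, "claw": 0.5},
  ],
)

```text
time: 22.3
ee_pos: [0.5392, 0.1031, 0.1983]
tcp_rot: [179.6, -0.1, 84.8]
wrist_force: [-0.6, 1.0, -1.1]
opening: 0.0428
grasp_force: 0.0
```

Request:
servo_tool(
  rows=[
    {"offset": [0.4, 0.08, 0], "yaw": 0, "claw": 0.35},
    {"offset": [0.8, 0.16, 0], "yaw": 0, "claw": 0.35},
  ],
)

```text
time: 22.55
ee_pos: [0.5608, 0.1816, 0.1929]
tcp_rot: [-180.0, 0.0, 84.8]
wrist_force: [0.5, 0.4, 0.3]
opening: 0.0552
grasp_force: 0.0
```

Request:
servo_tool(
  rows=[
    {"offset": [0.5, 0, 0], "yaw": -0.058, "claw": 0.35},
    {"offset": [1, 0, 0], "yaw": -0.116, "claw": 0.35},
    {"offset": [1, 0, 0], "yaw": -0.174, "claw": 0.35},
    {"offset": [1, 0, 0], "yaw": -0.232, "claw": 0.35},
    {"offset": [1, 0, 0], "yaw": -0.29, "claw": 0.35},
    {"offset": [1, 0, 0], "yaw": -0.348, "claw": 0.35},
    {"offset": [1, 0, 0], "yaw": -0.406, "claw": 0.35},
    {"offset": [1, 0, 0], "yaw": -0.464, "claw": 0.35},
    {"offset": [1, 0, 0], "yaw": -0.522, "claw": 0.35},
    {"offset": [1, 0, 0], "yaw": -0.58, "claw": 0.35},
    {"offset": [1, 0, 0], "yaw": -0.638, "claw": 0.35},
    {"offset": [1, 0, 0], "yaw": -0.69, "claw": 0.35},
  ],
)

```text
time: 24.05
ee_pos: [0.5694, 0.2805, 0.1923]
tcp_rot: [180.0, -0.1, -150.6]
wrist_force: [0.1, -0.8, 0.0]
opening: 0.0561
grasp_force: 0.0
```

```bash
python3 - <<'E'
from h import *
p,o=wlook(0.018,"w5"); print(o['q'],o['tcp_rot'],o['ee_pos'])
goto(.5715,.28,.1,210)
E
```

```text
px [549. 410.] c [0.7155 1.0563] enc r 97.7 far dir 79
px [523. 356.] c [0.6176 0.7558] enc r 46.3 far dir 124
px [122. 280.] c [0.7545 0.1718] enc r 94.1 far dir -14
px [280. 190.] c [0.5732 0.2792] enc r 18.3 far dir 36
px [103.  72.] c [0.552  0.0668] enc r 24.9 far dir 92
px [23. 60.] c [ 0.5794 -0.0512] enc r 59.7 far dir -109
[ 2.62295536e+01  1.60950621e+01  1.60835209e+01  9.00592509e+01
 -5.61486462e-04 -3.13077303e+00] [ 1.79996694e+02 -7.07170929e-02 -1.50639671e+02] [0.56940841 0.28054571 0.19232917]
offset [-0.016 -0.015  0.924]  yaw -0.0012 (turn -0.2), q6 -4
```

View pics/w5.png

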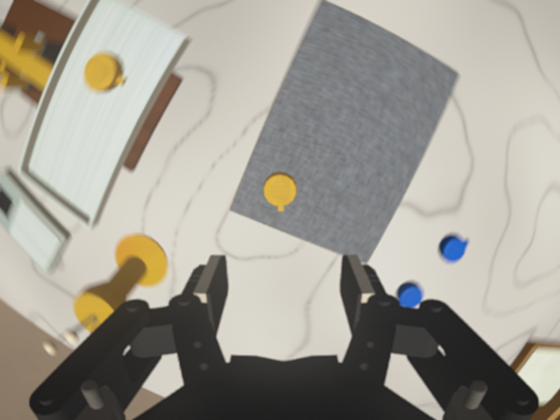

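Plain B rests on the pan at (102,72) and plain A is at (280,190) under the jaws.

Request:
servo_tool(
  rows=[
    {"offset": [-0.02, -0.02, 0.5], "yaw": 0, "claw": 0.35},
    {"offset": [-0.02, -0.02, 0.91], "yaw": 0, "claw": 0.35},
    {"offset": [-0.02, -0.02, 0.91], "yaw": 0, "claw": 0.35},
  ],
)

```text
time: 24.48
ee_pos: [0.5704, 0.2789, 0.0984]
tcp_rot: [180.0, -0.4, -151.1]
wrist_force: [-0.1, 0.3, -0.1]
opening: 0.056
grasp_force: 0.0
```

Request:
servo_tool(
  rows=[
    {"offset": [0, 0, 0.4], "yaw": 0, "claw": 0.35},
    {"offset": [0, 0, 0.7], "yaw": 0, "claw": 0.35},
    {"offset": [0, 0, 0.7], "yaw": 0, "claw": 0.35},
    {"offset": [0, 0, 0.7], "yaw": 0, "claw": 1},
    {"offset": [0, 0, 0.7], "yaw": 0, "claw": 1},
    {"offset": [0, 0, 0.7], "yaw": 0, "claw": 1},
    {"offset": [0, 0, 0.7], "yaw": 0, "claw": 1},
  ],
)

```text
time: 25.35
ee_pos: [0.5735, 0.2805, 0.0352]
tcp_rot: [-180.0, 0.2, -151.0]
wrist_force: [-1.2, -0.1, 6.8]
opening: 0.0305
grasp_force: 29.2
```

Request:
servo_tool(
  rows=[
    {"offset": [0, 0, -0.5], "yaw": 0, "claw": 1},
    {"offset": [0, 0, -1], "yaw": 0, "claw": 1},
    {"offset": [0, 0, -1], "yaw": 0, "claw": 1},
  ],
)

```text
time: 25.72
ee_pos: [0.5745, 0.2809, 0.1388]
tcp_rot: [-180.0, 0.5, -151.0]
wrist_force: [-0.1, -0.2, -1.3]
opening: 0.03
grasp_force: 29.9
```

Request:
servo_tool(
  rows=[
    {"offset": [0, 0, -0.5], "yaw": 0.058, "claw": 1},
    {"offset": [0, 0, -0.5], "yaw": 0.116, "claw": 1},
    {"offset": [0, 0, -0.5], "yaw": 0.174, "claw": 1},
    {"offset": [0, 0, -0.5], "yaw": 0.232, "claw": 1},
    {"offset": [0, 0, -0.5], "yaw": 0.29, "claw": 1},
    {"offset": [0, 0, -0.5], "yaw": 0.348, "claw": 1},
    {"offset": [0, 0, -0.5], "yaw": 0.406, "claw": 1},
    {"offset": [0, 0, -0.5], "yaw": 0.464, "claw": 1},
    {"offset": [0, 0, -0.5], "yaw": 0.522, "claw": 1},
    {"offset": [0, 0, -0.5], "yaw": 0.58, "claw": 1},
    {"offset": [0, 0, -0.5], "yaw": 0.638, "claw": 1},
    {"offset": [0, 0, -0.5], "yaw": 0.69, "claw": 1},
  ],
)

```text
time: 27.22
ee_pos: [0.5723, 0.2799, 0.1823]
tcp_rot: [180.0, -0.0, 84.5]
wrist_force: [0.7, 0.3, -1.2]
opening: 0.03
grasp_force: 30.0
```

```bash
python3 - <<'E'
from h import *
print(get_obs()['ee_pos'])
goto(.612,.097,.15,85.1)
E
```

```text
[0.57228989 0.27987832 0.1822539 ]
offset [-1.782  0.57   0.323]  yaw -0.0033 (turn -0.6), q6 122
```

Request:
servo_tool(
  rows=[
    {"offset": [-0.5, 0.2, 0], "yaw": -0.003, "claw": 1},
    {"offset": [-1, 0.4, 0], "yaw": -0.003, "claw": 1},
  ],
)

```text
time: 27.48
ee_pos: [0.6032, 0.176, 0.1822]
tcp_rot: [180.0, 0.0, 85.5]
wrist_force: [0.9, -0.5, -1.4]
opening: 0.0298
grasp_force: 30.0
```

Request:
servo_tool(
  rows=[
    {"offset": [-0.4, 0.1, 0], "yaw": 0, "claw": 1},
    {"offset": [-0.78, 0.17, 0.3], "yaw": 0, "claw": 1},
    {"offset": [-0.78, 0.17, 0.6], "yaw": 0, "claw": 1},
    {"offset": [-0.78, 0.17, 0.75], "yaw": 0, "claw": 1},
    {"offset": [-0.78, 0.17, 0.75], "yaw": 0, "claw": 1},
    {"offset": [-0.78, 0.17, 0.75], "yaw": 0, "claw": 1},
  ],
)

```text
time: 28.22
ee_pos: [0.6143, 0.0982, 0.1086]
tcp_rot: [179.9, -0.0, 85.4]
wrist_force: [0.9, -0.1, -1.1]
opening: 0.0296
grasp_force: 30.0
```

```bash
python3 - <<'E'
from h import *
print(get_obs()['ee_pos'])
goto(.612,.097,.102,85.1)
E
```

```text
[0.61433297 0.09818369 0.10863509]
offset [-0.014 -0.022  0.066]  yaw 0.0018 (turn 0.3), q6 104
```

Request:
servo_tool(
  rows=[
    {"offset": [-0.01, -0.02, 0.065], "yaw": 0, "claw": 1},
    {"offset": [-0.01, -0.02, 0.065], "yaw": 0, "claw": 1},
    {"offset": [-0.01, -0.02, 0.065], "yaw": 0, "claw": 1},
    {"offset": [-0.01, -0.02, 0.065], "yaw": 0, "claw": 0.5},
    {"offset": [-0.01, -0.02, 0.065], "yaw": 0, "claw": 0.5},
    {"offset": [-0.01, -0.02, 0.065], "yaw": 0, "claw": 0.5},
    {"offset": [-0.01, -0.02, -0.3], "yaw": 0, "claw": 0.5},
    {"offset": [-0.01, -0.02, -0.9], "yaw": 0, "claw": 0.5},
    {"offset": [-0.01, -0.02, -0.9], "yaw": 0, "claw": 0.5},
  ],
)

```text
time: 29.35
ee_pos: [0.6135, 0.097, 0.2028]
tcp_rot: [179.5, -0.1, 85.4]
wrist_force: [-0.1, -0.0, -0.2]
opening: 0.0425
grasp_force: 0.0
```

Request:
servo_tool(
  rows=[
    {"offset": [-0.5, -0.45, 0], "yaw": 0, "claw": 1},
    {"offset": [-1, -0.9, 0], "yaw": 0, "claw": 1},
    {"offset": [-1, -0.9, 0], "yaw": 0, "claw": 1},
  ],
)

```text
time: 29.72
ee_pos: [0.5118, 0.0025, 0.1971]
tcp_rot: [-180.0, 0.0, 85.3]
wrist_force: [0.7, -0.4, 0.6]
opening: 0.0
grasp_force: 0.0
```

Request:
servo_tool(
  rows=[
    {"offset": [-0.5, -0.4, 0], "yaw": 0, "claw": 1},
    {"offset": [-1, -0.6, 0], "yaw": 0, "claw": 1},
    {"offset": [-1, -0.6, 0], "yaw": 0, "claw": 1},
  ],
)

```text
time: 30.1
ee_pos: [0.4453, -0.0926, 0.1974]
tcp_rot: [180.0, 0.0, 85.2]
wrist_force: [0.6, -0.0, -0.0]
opening: -0.0001
grasp_force: 0.0
```

Request:
servo_tool(
  rows=[
    {"offset": [-0.5, 0, 0], "yaw": 0, "claw": 1},
    {"offset": [-1, 0, 0], "yaw": 0, "claw": 1},
    {"offset": [-1, 0, 0], "yaw": 0, "claw": 1},
  ],
)

```text
time: 30.48
ee_pos: [0.4385, -0.192, 0.1966]
tcp_rot: [-180.0, -0.0, 85.2]
wrist_force: [0.1, 0.1, -0.3]
opening: 0.0002
grasp_force: 0.0
```

```bash
python3 - <<'E'
from h import *
p,o=wlook(0.085,"w6"); print(o['ee_pos'],o['tcp_rot'])
q,_=camera("top"); cv2.imwrite("pics/t6.png",np.vstack([cv2.resize(p[:,:,::-1],(448,336)),cv2.resize(q[160:300,120:450,::-1],(448,190))]))
E
```

```text
px [419. 285.] c [ 0.5541 -0.2706] enc r 14.5 far dir -79
px [430. 228.] c [ 0.5596 -0.2165] enc r 14.5 far dir -79
px [339. 240.] c [ 0.4812 -0.2189] enc r 60.1 far dir -66
px [433.  78.] c [ 0.561  -0.0961] enc r 7.8 far dir 61
px [415.  61.] c [ 0.5463 -0.0831] enc r 12.7 far dir -1
px [415.  13.] c [ 0.5499 -0.0453] enc r 20.6 far dir -120
[ 0.43854414 -0.19201768  0.1966479 ] [-1.79980482e+02 -3.18466743e-03  8.52086054e+01]
```

View pics/t6.png

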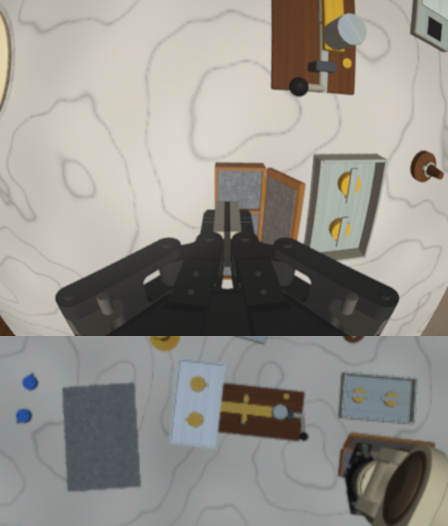

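Both plain lockets lie on the pan (top crop, (198,383) and (196,420)). The knob is at wrist pixel (374,108).

```bash
python3 - <<'E'
from h import *
o=get_obs(); print(wray([[374,108]],.088,o['ee_pos'],o['tcp_rot']))
k=np.array([.5090,-.1185]); ax=np.array([.996,-.086])
s=k-.04*ax; print(s); goto(*s,.107,85.1)
# ring box corners in this view (rim z .022): compartment 3 outer corners
E
```

```text
[[ 0.51087847 -0.11590454  0.088     ]]
[ 0.46916 -0.11506]
offset [0.77  0.244 0.899]  yaw 0.0014 (turn 0.2), q6 71
```

Request:
servo_tool(
  rows=[
    {"offset": [0.5, 0.2, 0], "yaw": 0, "claw": 1},
    {"offset": [0.78, 0.24, 0.3], "yaw": 0, "claw": 1},
    {"offset": [0.78, 0.24, 0.7], "yaw": 0, "claw": 1},
    {"offset": [0.78, 0.24, 0.9], "yaw": 0, "claw": 1},
    {"offset": [0.78, 0.24, 0.9], "yaw": 0, "claw": 1},
  ],
)

```text
time: 31.2
ee_pos: [0.4677, -0.1127, 0.1059]
tcp_rot: [-179.8, -0.0, 85.5]
wrist_force: [-0.6, -0.8, 0.4]
opening: -0.0001
grasp_force: 0.0
```

Request:
servo_tool(
  rows=[
    {"offset": [0, 0.1, 0], "yaw": 0, "claw": 1},
    {"offset": [0, 0.2, 0], "yaw": 0, "claw": 1},
    {"offset": [0, 0.3, 0], "yaw": 0, "claw": 1},
    {"offset": [0, 0.4, 0], "yaw": 0, "claw": 1},
    {"offset": [0, 0.5, 0], "yaw": 0, "claw": 1},
    {"offset": [0, 0.58, 0], "yaw": 0, "claw": 1},
    {"offset": [0, 0.66, 0], "yaw": 0, "claw": 1},
    {"offset": [0, 0.74, 0], "yaw": 0, "claw": 1},
    {"offset": [0, 0.82, 0], "yaw": 0, "claw": 1},
    {"offset": [0, 0.9, 0], "yaw": 0, "claw": 1},
    {"offset": [0, 0.95, 0], "yaw": 0, "claw": 1},
  ],
)

```text
time: 32.58
ee_pos: [0.563, -0.122, 0.1063]
tcp_rot: [-179.9, -0.0, 85.4]
wrist_force: [-1.5, 0.3, -1.2]
opening: -0.0002
grasp_force: 1.0
```

```bash
python3 - <<'E'
from h import *
print(get_obs()['ee_pos'],get_obs()['wrist_force'])
k=np.array([.510,-.117]); ax=np.array([.996,-.086])
goto(*(k+.0665*ax),.107,85.1)
E
```

```text
[ 0.56299754 -0.12195401  0.1062556 ] [-1.45972134  0.26683371 -1.20438181]
offset [ 0.003  0.133 -0.008]  yaw 0.0015 (turn 0.3), q6 82
```

Pushing the knob with about 1.5 N. I continue in small steps until it reaches the stop.

Request:
servo_tool(
  rows=[
    {"offset": [0, 0.05, 0], "yaw": 0, "claw": 1},
    {"offset": [0, 0.09, 0], "yaw": 0, "claw": 1},
    {"offset": [0, 0.12, 0], "yaw": 0, "claw": 1},
    {"offset": [0, 0.12, 0], "yaw": 0, "claw": 1},
    {"offset": [0, 0.12, 0], "yaw": 0, "claw": 1},
  ],
)

```text
time: 33.2
ee_pos: [0.5751, -0.123, 0.1075]
tcp_rot: [180.0, 0.0, 85.4]
wrist_force: [0.0, 0.1, 0.8]
opening: 0.0001
grasp_force: 0.0
```

Request:
servo_tool(
  rows=[
    {"offset": [0, 0.02, 0], "yaw": 0, "claw": 1},
    {"offset": [0, 0.03, 0], "yaw": 0, "claw": 1},
    {"offset": [0, 0.03, 0], "yaw": 0, "claw": 1},
  ],
)

```text
time: 33.58
ee_pos: [0.5778, -0.1233, 0.1072]
tcp_rot: [-180.0, -0.0, 85.4]
wrist_force: [-1.6, 0.6, -0.2]
opening: -0.0001
grasp_force: 0.8
```

Request:
servo_tool(
  rows=[
    {"offset": [0, 0.02, 0], "yaw": 0, "claw": 1},
    {"offset": [0, 0.03, 0], "yaw": 0, "claw": 1},
    {"offset": [0, 0.03, 0], "yaw": 0, "claw": 1},
  ],
)

```text
time: 33.95
ee_pos: [0.579, -0.1233, 0.1069]
tcp_rot: [-179.7, -0.0, 85.4]
wrist_force: [-12.0, 1.4, 5.0]
opening: -0.0005
grasp_force: 6.3
```

Request:
servo_tool(
  rows=[
    {"offset": [0, 0.02, 0], "yaw": 0, "claw": 1},
    {"offset": [0, 0.02, 0], "yaw": 0, "claw": 1},
  ],
)

```text
time: 34.2
ee_pos: [0.5796, -0.1234, 0.1067]
tcp_rot: [-179.6, -0.0, 85.4]
wrist_force: [-19.3, 2.0, 6.9]
opening: -0.0
grasp_force: 10.2
```

```bash
python3 - <<'E'
from h import *
o=get_obs();print(o['ee_pos'],o['wrist_force'])
p,_=camera("wrist"); q,_=camera("scene"); 
cv2.imwrite("pics/t7.png",np.hstack([p[:,:,::-1][:,100:500],cv2.resize(q[150:280,180:350,::-1],(400,420),interpolation=cv2.INTER_CUBIC)]))
E
```

```text
[ 0.57962374 -0.12336483  0.10672484] [-19.33671824   1.96761195   6.88779121]
```

View pics/t7.png

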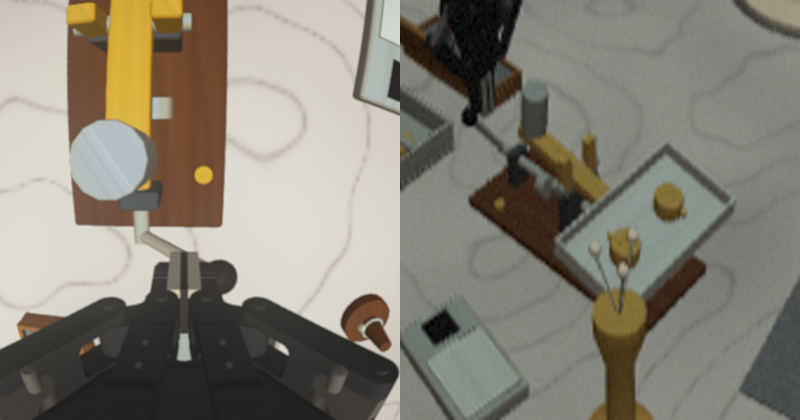

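The lever is at its stop (19 N) and the pan has sunk with both lockets still on it (right half, (668,200) and (624,242)). I back off, let it settle, then cross over above the knob.

Request:
servo_tool(
  rows=[
    {"offset": [0, -0.15, 0], "yaw": 0, "claw": 1},
    {"offset": [0, -0.15, 0], "yaw": 0, "claw": 1},
    {"offset": [0, -0.15, -0.4], "yaw": 0, "claw": 1},
    {"offset": [0, -0.15, -0.6], "yaw": 0, "claw": 1},
    {"offset": [0, -0.15, -0.6], "yaw": 0, "claw": 1},
    {"offset": [0, -0.15, -0.6], "yaw": 0, "claw": 1},
    {"offset": [0, -0.15, -0.6], "yaw": 0, "claw": 1},
    {"offset": [0, -0.15, -0.6], "yaw": 0, "claw": 1},
    {"offset": [0, -0.15, -0.6], "yaw": 0, "claw": 1},
    {"offset": [0, -0.15, -0.6], "yaw": 0, "claw": 1},
    {"offset": [0, -0.15, -0.6], "yaw": 0, "claw": 1},
    {"offset": [0, -0.15, -0.6], "yaw": 0, "claw": 1},
  ],
)

```text
time: 35.8
ee_pos: [0.5679, -0.1224, 0.1673]
tcp_rot: [180.0, 0.0, 85.4]
wrist_force: [-0.4, 0.1, 0.6]
opening: 0.0001
grasp_force: 0.0
```

Request:
servo_tool(
  rows=[
    {"offset": [0, 0.4, 0], "yaw": 0, "claw": 1},
    {"offset": [0, 0.78, 0], "yaw": 0, "claw": 1},
    {"offset": [0, 0.78, 0], "yaw": 0, "claw": 1},
    {"offset": [0, 0.78, 0.3], "yaw": 0, "claw": 1},
    {"offset": [0, 0.78, 0.58], "yaw": 0, "claw": 1},
    {"offset": [0, 0.78, 0.58], "yaw": 0, "claw": 1},
    {"offset": [0, 0.78, 0.58], "yaw": 0, "claw": 1},
    {"offset": [0, 0.78, 0.58], "yaw": 0, "claw": 1},
  ],
)

```text
time: 36.8
ee_pos: [0.6462, -0.1289, 0.1112]
tcp_rot: [179.9, 0.0, 85.4]
wrist_force: [0.3, 0.6, 0.4]
opening: 0.0
grasp_force: 0.0
```

```bash
python3 - <<'E'
from h import *
o=get_obs();print(o['ee_pos'],o['wrist_force'])
k=np.array([.510,-.117]); ax=np.array([.996,-.086])
goto(*(k+.0235*ax),.107,85.1)
d=[camera("scene")[0].astype(int)]
d.append(camera("scene")[0].astype(int)); print(np.abs(d[0]-d[1])[150:280,180:350].mean())
cv2.imwrite("pics/s8.png",cv2.resize(d[1][150:280,180:350,::-1].astype(np.uint8),(510,390),interpolation=cv2.INTER_CUBIC))
E
```

```text
[ 0.64623041 -0.12887373  0.11115296] [0.30834942 0.59018222 0.44866072]
offset [ 0.007 -1.133  0.039]  yaw 0.0015 (turn 0.3), q6 83
2.0796229260935144
```

View pics/s8.png

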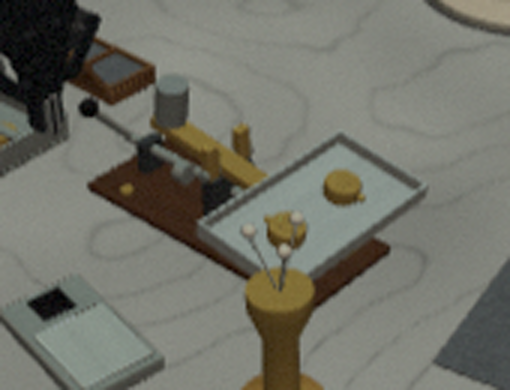

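The pan is down and settled with the lockets on it, and the finger stands on the +x side of the knob at (88,107). Pushing back.

Request:
servo_tool(
  rows=[
    {"offset": [0, -0.1, 0.04], "yaw": 0, "claw": 1},
    {"offset": [0, -0.2, 0.04], "yaw": 0, "claw": 1},
    {"offset": [0, -0.28, 0.04], "yaw": 0, "claw": 1},
    {"offset": [0, -0.36, 0.04], "yaw": 0, "claw": 1},
    {"offset": [0, -0.44, 0.04], "yaw": 0, "claw": 1},
    {"offset": [0, -0.52, 0.04], "yaw": 0, "claw": 1},
    {"offset": [0, -0.6, 0.04], "yaw": 0, "claw": 1},
    {"offset": [0, -0.68, 0.04], "yaw": 0, "claw": 1},
    {"offset": [0, -0.76, 0.04], "yaw": 0, "claw": 1},
    {"offset": [0, -0.84, 0.04], "yaw": 0, "claw": 1},
    {"offset": [0, -0.92, 0.04], "yaw": 0, "claw": 1},
    {"offset": [0, -1, 0.04], "yaw": 0, "claw": 1},
  ],
)

```text
time: 38.4
ee_pos: [0.5536, -0.1217, 0.1212]
tcp_rot: [178.4, 0.2, 85.4]
wrist_force: [-5.4, 8.7, 70.1]
opening: 0.0002
grasp_force: 23.8
```

Request:
servo_tool(
  rows=[
    {"offset": [0, -0.05, 0], "yaw": 0, "claw": 1},
    {"offset": [0, -0.1, 0], "yaw": 0, "claw": 1},
    {"offset": [0, -0.14, 0], "yaw": 0, "claw": 1},
    {"offset": [0, -0.14, 0], "yaw": 0, "claw": 1},
    {"offset": [0, -0.14, 0], "yaw": 0, "claw": 1},
  ],
)

```text
time: 39.02
ee_pos: [0.5317, -0.1195, 0.1046]
tcp_rot: [-179.9, -0.0, 85.4]
wrist_force: [-0.1, 0.1, 0.4]
opening: 0.0002
grasp_force: 0.0
```

Request:
servo_tool(
  rows=[
    {"offset": [0, -0.02, 0], "yaw": 0, "claw": 1},
    {"offset": [0, -0.02, 0], "yaw": 0, "claw": 1},
  ],
)

```text
time: 39.28
ee_pos: [0.53, -0.1194, 0.1051]
tcp_rot: [-180.0, -0.0, 85.4]
wrist_force: [0.0, -0.1, -0.2]
opening: 0.0001
grasp_force: 0.2
```

```bash
python3 - <<'E'
from h import *
o=get_obs();print(o['ee_pos'],o['wrist_force'])
p,_=camera("wrist"); q,_=camera("scene"); 
cv2.imwrite("pics/t9.png",np.hstack([p[:,:,::-1][:,100:500],cv2.resize(q[150:280,180:350,::-1],(400,420),interpolation=cv2.INTER_CUBIC)]))
E
```

```text
[ 0.52999837 -0.11937033  0.10511813] [ 0.0063441  -0.09045306 -0.23075763]
```

View pics/t9.png

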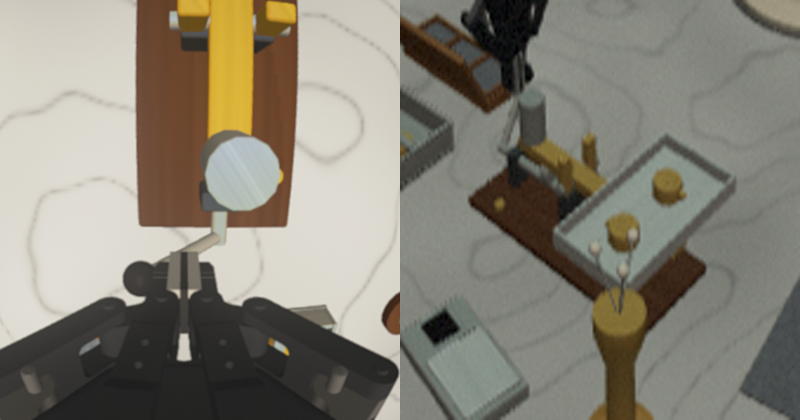

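The lever is back on the -x side, with the knob at (142,278) left of the finger. The pan looks level with both lockets on it. I press on to confirm the stop.

Request:
servo_tool(
  rows=[
    {"offset": [0, -0.02, 0], "yaw": 0, "claw": 1},
    {"offset": [0, -0.03, 0], "yaw": 0, "claw": 1},
    {"offset": [0, -0.03, 0], "yaw": 0, "claw": 1},
  ],
)

```text
time: 39.75
ee_pos: [0.5271, -0.1191, 0.1054]
tcp_rot: [180.0, 0.0, 85.4]
wrist_force: [1.6, -0.2, -1.0]
opening: -0.0004
grasp_force: 0.6
```

Request:
servo_tool(
  rows=[
    {"offset": [0, -0.02, 0], "yaw": 0, "claw": 1},
    {"offset": [0, -0.02, 0], "yaw": 0, "claw": 1},
  ],
)

```text
time: 40.0
ee_pos: [0.5263, -0.1191, 0.1058]
tcp_rot: [179.8, 0.0, 85.4]
wrist_force: [7.8, -0.9, -1.3]
opening: 0.0002
grasp_force: 3.2
```

Stop reached. I back off, rise, and go over the pan to look.

Request:
servo_tool(
  rows=[
    {"offset": [0, 0.08, 0], "yaw": 0, "claw": 1},
    {"offset": [0, 0.08, -0.4], "yaw": 0, "claw": 1},
    {"offset": [0, 0.08, -0.9], "yaw": 0, "claw": 1},
    {"offset": [0, 0.08, -0.9], "yaw": 0, "claw": 1},
  ],
)

```text
time: 40.5
ee_pos: [0.5345, -0.12, 0.1992]
tcp_rot: [179.7, 0.1, 85.4]
wrist_force: [-0.6, 0.2, -0.7]
opening: -0.0
grasp_force: 0.0
```

Request:
servo_tool(
  rows=[
    {"offset": [0.5, 0, 0], "yaw": 0, "claw": 0.5},
    {"offset": [1, 0, 0], "yaw": 0, "claw": 0.5},
    {"offset": [1, 0, 0], "yaw": 0, "claw": 0.5},
  ],
)

```text
time: 40.88
ee_pos: [0.5409, -0.0173, 0.1941]
tcp_rot: [-179.9, -0.0, 85.6]
wrist_force: [0.1, -0.1, -0.8]
opening: 0.0427
grasp_force: 0.0
```

Request:
servo_tool(
  rows=[
    {"offset": [0.5, 0, 0], "yaw": 0, "claw": 0.5},
    {"offset": [0.7, 0, 0], "yaw": 0, "claw": 0.5},
    {"offset": [0.7, 0, 0], "yaw": 0, "claw": 0.5},
    {"offset": [0.7, 0, 0], "yaw": 0, "claw": 0.5},
  ],
)

```text
time: 41.38
ee_pos: [0.5467, 0.0489, 0.195]
tcp_rot: [-180.0, 0.0, 85.4]
wrist_force: [-0.6, 0.2, 0.0]
opening: 0.0428
grasp_force: 0.0
```

```bash
python3 - <<'E'
from h import *
p,o=wlook(0.083,"w10"); print(o['time'],o['ee_pos'],o['tcp_rot'])
E
```

```text
px [304. 263.] c [0.5613 0.004 ] enc r 53.1 far dir -71
px [366. 137.] c [0.6126 0.1016] enc r 17.9 far dir -98
px [265. 139.] c [0.5396 0.1055] enc r 18.0 far dir 96
px [475.  44.] c [0.71  0.175] enc r 62.4 far dir 20
41.375 [0.5466833  0.04891896 0.19495927] [-1.79966994e+02  2.85319630e-02  8.53533217e+01]
```

View pics/w10.png

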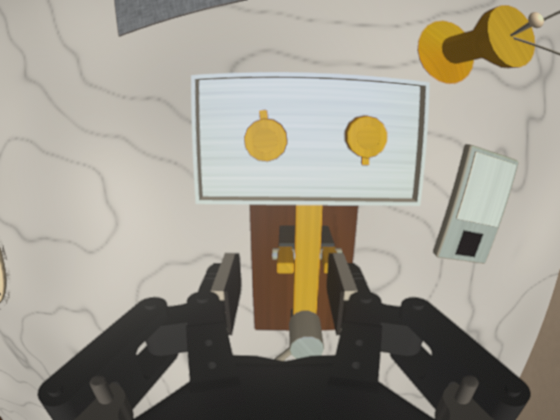

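I have now viewed 15 pictures, one over the limit of 14, so from here on I go by numbers only. The last one showed both lockets flat on the level pan at (265,139) and (366,137). Picking plain B.

Request:
servo_tool(
  rows=[
    {"offset": [0.4, -0.12, 0], "yaw": 0, "claw": 0.5},
    {"offset": [0.55, -0.12, 0.2], "yaw": 0, "claw": 0.5},
    {"offset": [0.55, -0.12, 0.5], "yaw": 0, "claw": 0.5},
    {"offset": [0.55, -0.12, 0.8], "yaw": 0, "claw": 0.5},
    {"offset": [0.55, -0.12, 0.95], "yaw": 0, "claw": 0.5},
    {"offset": [0.55, -0.12, 0.95], "yaw": 0, "claw": 0.5},
    {"offset": [0.55, -0.12, 0.95], "yaw": 0, "claw": 0.5},
    {"offset": [0.55, -0.12, 0.95], "yaw": 0, "claw": 1},
    {"offset": [0.55, -0.12, 0.95], "yaw": 0, "claw": 1},
    {"offset": [0.55, -0.12, 0.95], "yaw": 0, "claw": 1},
    {"offset": [0.55, -0.12, 0.95], "yaw": 0, "claw": 1},
  ],
)

```text
time: 42.8
ee_pos: [0.5399, 0.1057, 0.1013]
tcp_rot: [179.9, -0.0, 85.4]
wrist_force: [0.9, -1.5, 5.8]
opening: 0.0295
grasp_force: 29.7
```

Request:
servo_tool(
  rows=[
    {"offset": [0, 0, -0.4], "yaw": 0, "claw": 1},
    {"offset": [0, 0, -0.95], "yaw": 0, "claw": 1},
    {"offset": [0, 0, -0.95], "yaw": 0, "claw": 1},
  ],
)

```text
time: 43.18
ee_pos: [0.5407, 0.106, 0.1996]
tcp_rot: [179.6, -0.1, 85.4]
wrist_force: [0.2, -1.5, -1.2]
opening: 0.0296
grasp_force: 29.8
```

```bash
python3 - <<'E'
from h import *
o=get_obs(); print(o['time'],o['ee_pos'])
goto(.4467,-.26,.19,-5)
E
```

```text
43.175 [0.54067343 0.10599985 0.19959348]
offset [-3.724 -0.643  0.085]  yaw -0.4978 (turn -89.6), q6 106
```

Request:
servo_tool(
  rows=[
    {"offset": [-0.5, -0.1, 0], "yaw": 0, "claw": 1},
    {"offset": [-1, -0.3, 0], "yaw": 0, "claw": 1},
  ],
)

```text
time: 43.42
ee_pos: [0.5007, 0.0076, 0.1939]
tcp_rot: [-179.9, 0.0, 85.5]
wrist_force: [0.5, -0.8, -0.6]
opening: 0.0297
grasp_force: 29.8
```

Request:
servo_tool(
  rows=[
    {"offset": [-0.5, -0.1, 0], "yaw": 0, "claw": 1},
    {"offset": [-1, -0.28, 0], "yaw": 0, "claw": 1},
  ],
)

```text
time: 43.68
ee_pos: [0.4644, -0.0903, 0.1942]
tcp_rot: [-179.9, -0.0, 85.4]
wrist_force: [1.4, -0.2, -1.1]
opening: 0.0293
grasp_force: 29.9
```

Request:
servo_tool(
  rows=[
    {"offset": [-0.5, 0, 0], "yaw": 0, "claw": 1},
    {"offset": [-1, 0, 0], "yaw": 0, "claw": 1},
  ],
)

```text
time: 43.92
ee_pos: [0.4564, -0.1901, 0.1944]
tcp_rot: [-180.0, -0.0, 85.4]
wrist_force: [1.2, 1.1, -0.4]
opening: 0.0297
grasp_force: 29.9
```

Request:
servo_tool(
  rows=[
    {"offset": [-0.5, 0, 0], "yaw": 0, "claw": 1},
    {"offset": [-1, 0, 0], "yaw": 0, "claw": 1},
  ],
)

```text
time: 44.18
ee_pos: [0.4485, -0.2898, 0.1942]
tcp_rot: [-179.9, -0.0, 85.4]
wrist_force: [0.6, 0.5, -0.2]
opening: 0.0295
grasp_force: 29.9
```

Request:
servo_tool(
  rows=[
    {"offset": [-0.42, 0, 0], "yaw": 0, "claw": 1},
    {"offset": [-0.42, 0, 0], "yaw": 0, "claw": 1},
    {"offset": [-0.42, 0, 0], "yaw": 0, "claw": 1},
    {"offset": [-0.42, 0, 0], "yaw": 0, "claw": 1},
  ],
)

```text
time: 44.68
ee_pos: [0.4459, -0.3293, 0.1951]
tcp_rot: [-180.0, -0.0, 85.4]
wrist_force: [0.5, -0.9, -0.6]
opening: 0.0296
grasp_force: 29.9
```

```bash
python3 - <<'E'
from h import *
o=get_obs(); p,_=camera("wrist"); print(o['time'],o['ee_pos'],o['tcp_rot'],o['opening']); np.savez("w11.npz",p=p,e=o['ee_pos'],r=o['tcp_rot'])
h=cv2.cvtColor(p,cv2.COLOR_RGB2HSV)
print(h[200,283],h[150,283],h[100,283],p[150,283])
m=(h[...,1]<60)&(h[...,2]>60)&(h[...,2]<140); m=cv2.morphologyEx(m.astype(np.uint8),cv2.MORPH_OPEN,np.ones((5,5)))
for k in blobs(m,800):
    r=cv2.minAreaRect(k); w=wray([r[0]],.019,o['ee_pos'],o['tcp_rot'])[0]
    mm=cv2.moments(k); cc=wray([[mm['m10']/mm['m00'],mm['m01']/mm['m00']]],.019,o['ee_pos'],o['tcp_rot'])[0]
    print(np.round(r[0]),np.round(r[1]),r[2],cv2.contourArea(k),np.round(w,4),np.round(cc,4))
E
```

```text
44.675 [ 0.44591508 -0.32928527  0.19511808] [-1.79983837e+02 -1.77625817e-02  8.54432940e+01] 0.029632361695538248
[105   4 122] [100   6 136] [105   8 129] [133 135 136]
[234. 282.] [32. 64.] 7.125016689300537 990.5 [ 0.3864 -0.425   0.019 ] [ 0.3913 -0.4176  0.019 ]
[278. 219.] [48. 55.] 90.0 2019.0 [ 0.4401 -0.3574  0.019 ] [ 0.4393 -0.354   0.019 ]
[279. 160.] [56. 58.] 90.0 2908.0 [ 0.4454 -0.2998  0.019 ] [ 0.446  -0.3002  0.019 ]
[334. 180.] [ 37. 217.] 2.30596661567688 6718.0 [ 0.4951 -0.3224  0.019 ] [ 0.4957 -0.3125  0.019 ]
[459. 159.] [ 71. 174.] 28.610458374023438 2085.5 [ 0.6283 -0.3086  0.019 ] [ 0.6295 -0.307   0.019 ]
[280.  98.] [58. 59.] 90.0 2959.5 [ 0.4514 -0.243   0.019 ] [ 0.4522 -0.2415  0.019 ]
[384. 138.] [ 10. 159.] 1.9749338626861572 1216.5 [ 0.5458 -0.2857  0.019 ] [ 0.5459 -0.2841  0.019 ]
```

Request:
servo_tool(
  rows=[
    {"offset": [-0.29, -0.05, 0.3], "yaw": 0.058, "claw": 1},
    {"offset": [-0.29, -0.05, 0.5], "yaw": 0.116, "claw": 1},
    {"offset": [-0.29, -0.05, 0.5], "yaw": 0.174, "claw": 1},
    {"offset": [-0.29, -0.05, 0.5], "yaw": 0.232, "claw": 1},
    {"offset": [-0.29, -0.05, 0.5], "yaw": 0.29, "claw": 1},
    {"offset": [-0.29, -0.05, 0.5], "yaw": 0.348, "claw": 1},
    {"offset": [-0.29, -0.05, 0.5], "yaw": 0.406, "claw": 1},
    {"offset": [-0.29, -0.05, 0.5], "yaw": 0.464, "claw": 1},
    {"offset": [-0.29, -0.05, 0.5], "yaw": 0.503, "claw": 1},
    {"offset": [-0.29, -0.05, 0.5], "yaw": 0.503, "claw": 1},
    {"offset": [-0.29, -0.05, 0.5], "yaw": 0.503, "claw": 1},
  ],
)

```text
time: 46.1
ee_pos: [0.4386, -0.3584, 0.1454]
tcp_rot: [180.0, -0.0, -5.0]
wrist_force: [0.9, 0.2, -0.1]
opening: 0.0295
grasp_force: 29.9
```

```bash
python3 - <<'E'
from h import *
o=get_obs(); print(o['time'],o['ee_pos'],o['tcp_rot'],o['opening'],o['q'][5])
goto(.4385,-.3575,.052,-5)
E
```

```text
46.1 [ 0.43864806 -0.35837726  0.1454112 ] [ 1.79994151e+02 -1.08323571e-02 -4.97068848e+00] 0.029545017252979783 145.72113720515418
offset [-0.002 -0.009  0.934]  yaw 0.0002 (turn 0.0), q6 146
```

Request:
servo_tool(
  rows=[
    {"offset": [0, -0.01, 0.5], "yaw": 0, "claw": 1},
    {"offset": [0, -0.01, 0.85], "yaw": 0, "claw": 1},
    {"offset": [0, -0.01, 0.93], "yaw": 0, "claw": 1},
    {"offset": [0, -0.01, 0.93], "yaw": 0, "claw": 1},
    {"offset": [0, -0.01, 0.94], "yaw": 0, "claw": 1},
    {"offset": [0, -0.01, 0.94], "yaw": 0, "claw": 1},
  ],
)

```text
time: 46.85
ee_pos: [0.4391, -0.3582, 0.0526]
tcp_rot: [179.9, -0.1, -5.2]
wrist_force: [0.7, 0.4, -0.9]
opening: 0.0293
grasp_force: 29.9
```

```bash
python3 - <<'E'
from h import *
o=get_obs(); print(o['time'],o['ee_pos'],o['wrist_force'],o['opening'])
goto(.4385,-.3575,.0495,-5)
E
```

```text
46.85 [ 0.43911591 -0.35824763  0.0525951 ] [ 0.66374165  0.42828172 -0.90475742] 0.029346236241127557
offset [-0.007 -0.007  0.031]  yaw -0.0009 (turn -0.2), q6 146
```

Request:
servo_tool(
  rows=[
    {"offset": [0, -0.01, 0.03], "yaw": 0, "claw": 1},
    {"offset": [0, -0.01, 0.03], "yaw": 0, "claw": 1},
    {"offset": [0, -0.01, 0.03], "yaw": 0, "claw": 1},
    {"offset": [0, -0.01, 0.03], "yaw": 0, "claw": 0.5},
    {"offset": [0, -0.01, 0.03], "yaw": 0, "claw": 0.5},
    {"offset": [0, -0.01, 0.03], "yaw": 0, "claw": 0.5},
    {"offset": [0, -0.01, -0.3], "yaw": 0, "claw": 0.5},
    {"offset": [0, -0.01, -0.9], "yaw": 0, "claw": 0.5},
    {"offset": [0, -0.01, -1], "yaw": 0, "claw": 0.5},
  ],
)

```text
time: 47.98
ee_pos: [0.4399, -0.3578, 0.1557]
tcp_rot: [179.8, -0.3, -5.2]
wrist_force: [0.0, 0.6, -0.3]
opening: 0.0423
grasp_force: 0.0
```

Request:
servo_tool(
  rows=[
    {"offset": [0, -0.4, -0.4], "yaw": -0.058, "claw": 0.5},
    {"offset": [0, -1, -0.5], "yaw": -0.116, "claw": 0.5},
    {"offset": [0, -1, -0.5], "yaw": -0.174, "claw": 0.5},
    {"offset": [0, -1, -0.5], "yaw": -0.232, "claw": 0.5},
    {"offset": [0, -1, -0.5], "yaw": -0.29, "claw": 0.5},
    {"offset": [0, -1, -0.5], "yaw": -0.348, "claw": 0.5},
    {"offset": [0, -1, -0.5], "yaw": -0.406, "claw": 0.5},
    {"offset": [0, -1, -0.5], "yaw": -0.464, "claw": 0.5},
    {"offset": [0, -1, -0.5], "yaw": -0.503, "claw": 0.5},
    {"offset": [0, -1, -0.5], "yaw": -0.503, "claw": 0.5},
  ],
)

```text
time: 49.22
ee_pos: [0.4475, -0.2571, 0.2006]
tcp_rot: [-180.0, -0.0, 85.3]
wrist_force: [0.5, 0.2, 0.7]
opening: 0.0426
grasp_force: 0.0
```

```bash
python3 - <<'E'
from h import *
q,_=camera("top")
for k in blobs(gold(q),15):
    m=cv2.moments(k); c=(m['m10']/m['m00'],m['m01']/m['m00']); print(np.round(c),cv2.contourArea(k),np.round(ray("top",c,.032)[0],3),np.round(ray("top",c,.085)[0],3))
print(get_obs()['time'],get_obs()['tcp_rot']); goto(.6115,.04,.195,85.4)
E
```

```text
[387. 236.] 59.0 [ 0.505 -0.256  0.032] [ 0.505 -0.241  0.085]
[302. 213.] 345.0 [ 0.566 -0.005  0.032] [ 0.564 -0.002  0.085]
[330. 204.] 18.0 [ 0.595 -0.089  0.032] [ 0.591 -0.082  0.085]
[265. 195.] 64.5 [0.618 0.103 0.032] [0.613 0.101 0.085]
[ 41. 173.] 21.0 [0.666 0.761 0.032] [0.659 0.729 0.085]
[240. 158.] 387.0 [0.725 0.18  0.032] [0.715 0.175 0.085]
49.275 [-1.79965169e+02 -1.82956215e-02  8.52230918e+01]
offset [3.097 1.386 0.058]  yaw -0.0010 (turn -0.2), q6 65
```

Request:
servo_tool(
  rows=[
    {"offset": [0.5, 0.2, 0], "yaw": 0, "claw": 0.5},
    {"offset": [1, 0.45, 0], "yaw": 0, "claw": 0.5},
  ],
)

```text
time: 49.52
ee_pos: [0.5008, -0.1605, 0.2012]
tcp_rot: [180.0, 0.0, 85.1]
wrist_force: [0.2, 0.1, -0.0]
opening: 0.0425
grasp_force: 0.0
```

Request:
servo_tool(
  rows=[
    {"offset": [0.5, 0.2, 0], "yaw": 0, "claw": 0.5},
    {"offset": [1, 0.45, 0], "yaw": 0, "claw": 0.5},
  ],
)

```text
time: 49.78
ee_pos: [0.554, -0.0635, 0.2012]
tcp_rot: [180.0, 0.0, 85.2]
wrist_force: [1.5, -1.6, 0.5]
opening: 0.0428
grasp_force: 0.0
```

Request:
servo_tool(
  rows=[
    {"offset": [0.5, 0.2, 0], "yaw": 0, "claw": 0.5},
    {"offset": [1, 0.48, 0], "yaw": 0, "claw": 0.5},
    {"offset": [1, 0.48, 0], "yaw": 0, "claw": 0.5},
    {"offset": [1, 0.48, 0], "yaw": 0, "claw": 0.5},
  ],
)

```text
time: 50.28
ee_pos: [0.6091, 0.0307, 0.2008]
tcp_rot: [-179.9, 0.0, 85.3]
wrist_force: [-0.2, -1.0, 0.4]
opening: 0.0427
grasp_force: 0.0
```

```bash
python3 - <<'E'
from h import *
p,o=wlook(0.083); print(o['time'],o['ee_pos'],o['tcp_rot']); goto(.6120,.101,.100,85.4)
E
```

```text
px [177. 371.] c [ 0.4799 -0.1433] enc r 31.2 far dir -115
px [234. 235.] c [0.5689 0.013 ] enc r 51.0 far dir -86
px [280. 118.] c [0.6136 0.1005] enc r 18.1 far dir -91
px [403.  27.] c [0.7119 0.1675] enc r 51.0 far dir 26
50.275 [0.60911951 0.03065043 0.20079206] [-1.79942570e+02  1.96207427e-02  8.53136402e+01]
offset [ 0.71  -0.028  1.012]  yaw -0.0007 (turn -0.1), q6 98
```

Request:
servo_tool(
  rows=[
    {"offset": [0.4, -0.02, 0], "yaw": 0, "claw": 0.5},
    {"offset": [0.71, -0.02, 0], "yaw": 0, "claw": 0.5},
    {"offset": [0.71, -0.02, 0.3], "yaw": 0, "claw": 0.5},
    {"offset": [0.71, -0.02, 0.6], "yaw": 0, "claw": 0.5},
    {"offset": [0.71, -0.02, 0.9], "yaw": 0, "claw": 0.5},
    {"offset": [0.71, -0.02, 1], "yaw": 0, "claw": 0.5},
    {"offset": [0.71, -0.02, 1], "yaw": 0, "claw": 0.5},
    {"offset": [0.71, -0.02, 1], "yaw": 0, "claw": 1},
    {"offset": [0.71, -0.02, 1], "yaw": 0, "claw": 1},
    {"offset": [0.71, -0.02, 1], "yaw": 0, "claw": 1},
    {"offset": [0.71, -0.02, 1], "yaw": 0, "claw": 1},
  ],
)

```text
time: 51.7
ee_pos: [0.6133, 0.1018, 0.1016]
tcp_rot: [180.0, -0.0, 85.4]
wrist_force: [0.7, -0.1, -0.4]
opening: 0.0296
grasp_force: 29.6
```

Request:
servo_tool(
  rows=[
    {"offset": [0, 0, -0.4], "yaw": 0, "claw": 1},
    {"offset": [0, 0, -0.95], "yaw": 0, "claw": 1},
    {"offset": [0, 0, -0.95], "yaw": 0, "claw": 1},
  ],
)

```text
time: 52.08
ee_pos: [0.6146, 0.102, 0.2013]
tcp_rot: [179.6, -0.1, 85.4]
wrist_force: [0.4, -0.3, -0.3]
opening: 0.0299
grasp_force: 29.9
```

```bash
python3 - <<'E'
from h import *
goto(.449,-.33,.195,85.4)
E
```

```text
offset [-4.439 -1.304  0.046]  yaw -0.0001 (turn -0.0), q6 104
```

Moving to (0.449, -0.33) to check the first locket in the box before the second goes in.

Request:
servo_tool(
  rows=[
    {"offset": [-0.5, -0.15, 0], "yaw": 0, "claw": 1},
    {"offset": [-1, -0.33, 0], "yaw": 0, "claw": 1},
  ],
)

```text
time: 52.32
ee_pos: [0.5714, 0.004, 0.195]
tcp_rot: [-179.9, 0.0, 85.5]
wrist_force: [0.7, -0.3, -0.4]
opening: 0.0299
grasp_force: 29.9
```

Request:
servo_tool(
  rows=[
    {"offset": [-0.5, -0.15, 0], "yaw": 0, "claw": 1},
    {"offset": [-1, -0.33, 0], "yaw": 0, "claw": 1},
  ],
)

```text
time: 52.58
ee_pos: [0.5302, -0.0937, 0.1953]
tcp_rot: [-179.9, -0.0, 85.4]
wrist_force: [-0.7, 0.7, -0.5]
opening: 0.03
grasp_force: 29.9
```

Request:
servo_tool(
  rows=[
    {"offset": [-0.5, -0.15, 0], "yaw": 0, "claw": 1},
    {"offset": [-1, -0.33, 0], "yaw": 0, "claw": 1},
  ],
)

```text
time: 52.82
ee_pos: [0.4892, -0.1907, 0.1954]
tcp_rot: [-180.0, -0.0, 85.4]
wrist_force: [1.0, 0.4, -0.5]
opening: 0.0298
grasp_force: 29.9
```

Request:
servo_tool(
  rows=[
    {"offset": [-0.5, -0.15, 0], "yaw": 0, "claw": 1},
    {"offset": [-1, -0.3, 0], "yaw": 0, "claw": 1},
  ],
)

```text
time: 53.08
ee_pos: [0.4512, -0.2879, 0.1955]
tcp_rot: [-180.0, -0.0, 85.4]
wrist_force: [0.9, 0.9, -0.4]
opening: 0.0297
grasp_force: 29.9
```

Request:
servo_tool(
  rows=[
    {"offset": [-0.44, 0, 0], "yaw": 0, "claw": 1},
    {"offset": [-0.44, 0, 0], "yaw": 0, "claw": 1},
    {"offset": [-0.44, 0, 0], "yaw": 0, "claw": 1},
  ],
)

```text
time: 53.45
ee_pos: [0.4485, -0.3301, 0.1955]
tcp_rot: [-179.9, -0.1, 85.4]
wrist_force: [-0.2, 0.3, -1.1]
opening: 0.03
grasp_force: 30.0
```

```bash
python3 - <<'E'
from h import *
p,o=wlook(0.028,amin=100); print(o['time'],o['ee_pos'],o['opening'])
h=cv2.cvtColor(p,cv2.COLOR_RGB2HSV)
m=(h[...,1]<60)&(h[...,2]>60)&(h[...,2]<140); m=cv2.morphologyEx(m.astype(np.uint8),cv2.MORPH_OPEN,np.ones((5,5)))
for k in blobs(m,800):
    r=cv2.minAreaRect(k); print(np.round(r[0]),np.round(r[1]),np.round(wray([r[0]],.019,o['ee_pos'],o['tcp_rot'])[0],4))
goto(.453,-.242,.145)
E
```

```text
px [  4. 412.] c [-0.2689 -0.8115] enc r 71.4 far dir -142
px [419. 170.] c [ 0.5808 -0.3173] enc r 16.8 far dir -79
px [532. 109.] c [ 0.7261 -0.2547] enc r 17.5 far dir 162
px [425. 100.] c [ 0.5875 -0.2503] enc r 16.7 far dir -79
px [279. 177.] c [ 0.4465 -0.3144] enc r 121.9 far dir -93
px [352. 148.] c [ 0.5147 -0.2931] enc r 103.2 far dir -93
53.45 [ 0.44853589 -0.33007925  0.19551769] 0.02995633280937768
[234. 273.] [31. 42.] [ 0.3904 -0.4144  0.019 ]
[276. 214.] [40. 55.] [ 0.44   -0.3529  0.019 ]
[276. 160.] [55. 57.] [ 0.4457 -0.2999  0.019 ]
[331. 179.] [ 37. 218.] [ 0.495  -0.3225  0.019 ]
[457. 158.] [ 71. 175.] [ 0.6282 -0.3085  0.019 ]
[278.  97.] [58. 59.] [ 0.4514 -0.2425  0.019 ]
[382. 137.] [ 10. 158.] [ 0.546 -0.285  0.019]
offset [ 0.877 -0.027  0.508]
```

Request:
servo_tool(
  rows=[
    {"offset": [0.5, -0.03, 0.2], "yaw": 0.058, "claw": 1},
    {"offset": [0.88, -0.03, 0.5], "yaw": 0.116, "claw": 1},
    {"offset": [0.88, -0.03, 0.5], "yaw": 0.174, "claw": 1},
    {"offset": [0.88, -0.03, 0.5], "yaw": 0.232, "claw": 1},
    {"offset": [0.88, -0.03, 0.5], "yaw": 0.29, "claw": 1},
    {"offset": [0.88, -0.03, 0.5], "yaw": 0.348, "claw": 1},
    {"offset": [0.88, -0.03, 0.5], "yaw": 0.406, "claw": 1},
    {"offset": [0.88, -0.03, 0.5], "yaw": 0.464, "claw": 1},
    {"offset": [0.88, -0.03, 0.5], "yaw": 0.503, "claw": 1},
    {"offset": [0.88, -0.03, 0.5], "yaw": 0.503, "claw": 1},
    {"offset": [0.88, -0.03, 0.5], "yaw": 0.503, "claw": 1},
  ],
)

```text
time: 54.88
ee_pos: [0.453, -0.2419, 0.1463]
tcp_rot: [-180.0, -0.0, -5.0]
wrist_force: [-0.3, 0.2, -0.1]
opening: 0.0297
grasp_force: 30.0
```

Request:
servo_tool(
  rows=[
    {"offset": [0, 0, 0.5], "yaw": 0, "claw": 1},
    {"offset": [0, 0, 0.85], "yaw": 0, "claw": 1},
    {"offset": [0, 0, 0.93], "yaw": 0, "claw": 1},
    {"offset": [0, 0, 0.93], "yaw": 0, "claw": 1},
    {"offset": [0, 0, 0.93], "yaw": 0, "claw": 1},
    {"offset": [0, 0, 0.93], "yaw": 0, "claw": 1},
  ],
)

```text
time: 55.62
ee_pos: [0.4535, -0.2429, 0.0546]
tcp_rot: [180.0, -0.1, -5.1]
wrist_force: [-0.0, 0.6, -0.3]
opening: 0.0297
grasp_force: 30.0
```

```bash
python3 - <<'E'
from h import *
o=get_obs(); print(o['time'],o['ee_pos'],o['wrist_force'],o['opening'])
goto(.453,-.242,.0497,-5)
E
```

```text
55.625 [ 0.45352265 -0.24291524  0.05462055] [-0.04622245  0.60549795 -0.34034197] 0.029733202975935565
offset [-0.006 -0.009  0.049]  yaw -0.0008 (turn -0.1), q6 157
```

Lower 5 mm, release, rise and pull back so the box can be seen.

Request:
servo_tool(
  rows=[
    {"offset": [0, -0.01, 0.05], "yaw": 0, "claw": 1},
    {"offset": [0, -0.01, 0.05], "yaw": 0, "claw": 1},
    {"offset": [0, -0.01, 0.05], "yaw": 0, "claw": 1},
    {"offset": [0, -0.01, 0.05], "yaw": 0, "claw": 0.5},
    {"offset": [0, -0.01, 0.05], "yaw": 0, "claw": 0.5},
    {"offset": [0, -0.01, 0.05], "yaw": 0, "claw": 0.5},
    {"offset": [0, -0.01, -0.3], "yaw": 0, "claw": 0.5},
    {"offset": [0, -0.01, -0.9], "yaw": 0, "claw": 0.5},
    {"offset": [0, -0.01, -1], "yaw": 0, "claw": 0.5},
  ],
)

```text
time: 56.75
ee_pos: [0.4543, -0.2423, 0.1575]
tcp_rot: [179.9, -0.3, -5.2]
wrist_force: [-0.5, 0.5, -1.0]
opening: 0.0423
grasp_force: 0.0
```

Request:
servo_tool(
  rows=[
    {"offset": [-0.4, 0.3, -0.4], "yaw": 0, "claw": 0.5},
    {"offset": [-0.9, 0.5, -0.6], "yaw": 0, "claw": 0.5},
    {"offset": [-0.9, 0.5, -0.6], "yaw": 0, "claw": 0.5},
    {"offset": [-0.9, 0.5, -0.6], "yaw": 0, "claw": 0.5},
    {"offset": [-0.9, 0.5, -0.6], "yaw": 0, "claw": 0.5},
  ],
)

```text
time: 57.38
ee_pos: [0.3593, -0.2828, 0.2122]
tcp_rot: [-179.9, 0.1, -5.1]
wrist_force: [-0.1, 0.2, 0.1]
opening: 0.043
grasp_force: 0.0
```

```bash
python3 - <<'E'
from h import *
o=get_obs(); p,_=camera("wrist"); print(o['time'],o['ee_pos'],o['tcp_rot'])
h=cv2.cvtColor(p,cv2.COLOR_RGB2HSV); print(h[190,283])
for s in (110,170,200):
  m=(h[...,0]>16)&(h[...,0]<32)&(h[...,1]>s)&(h[...,2]>90)
  m=cv2.morphologyEx(m.astype(np.uint8),cv2.MORPH_OPEN,np.ones((7,7)))
  for k in blobs(m,200):
    mm=cv2.moments(k); c=(mm['m10']/mm['m00'],mm['m01']/mm['m00']); print(s,np.round(c),cv2.contourArea(k),np.round(cv2.minAreaRect(k)[1]),np.round(wray([c],.032,o['ee_pos'],o['tcp_rot'])[0],4))
m=(h[...,1]<60)&(h[...,2]>60)&(h[...,2]<140); m=cv2.morphologyEx(m.astype(np.uint8),cv2.MORPH_OPEN,np.ones((5,5)))
for k in blobs(m,500):
    r=cv2.minAreaRect(k); print("felt",np.round(r[0]),np.round(r[1]),np.round(wray([r[0]],.019,o['ee_pos'],o['tcp_rot'])[0],4))
E
```

```text
57.375 [ 0.35925439 -0.28279422  0.21215558] [-1.79940619e+02  7.85571577e-02 -5.11033474e+00]
[ 19  19 186]
110 [355. 101.] 812.5 [31. 32.] [ 0.4378 -0.354   0.032 ]
110 [231.  95.] 818.5 [32. 32.] [ 0.4528 -0.2404  0.032 ]
110 [12. 40.] 397.0 [18. 33.] [0.576  0.0226 0.032 ]
170 [355. 101.] 735.0 [30. 30.] [ 0.4377 -0.3539  0.032 ]
170 [12. 41.] 333.5 [16. 28.] [0.5758 0.0234 0.032 ]
felt [356.  99.] [53. 55.] [ 0.4396 -0.3575  0.019 ]
felt [296.  97.] [54. 56.] [ 0.4451 -0.3001  0.019 ]
felt [236.  97.] [54. 55.] [ 0.451  -0.2427  0.019 ]
felt [297.  45.] [191.  38.] [ 0.4959 -0.3058  0.019 ]
felt [43. 22.] [28. 31.] [ 0.586  -0.0203  0.019 ]
felt [272.   4.] [  8. 162.] [ 0.5399 -0.2857  0.019 ]
```

```bash
python3 - <<'E'
from h import *
q,_=camera("top"); q0=np.load("top0.npz")["p"]
for n,i in (("start",q0),("now",q)):
    r=i[225:245,335:352].astype(int).sum(2); y,x=np.where(r<90); print(n,"knob px",x.mean()+335,y.mean()+225,len(x))
print("pan diff",np.abs(q.astype(int)-q0)[180:240,248:282].mean())
for k in blobs(gold(q),6):
    m=cv2.moments(k); c=(m['m10']/m['m00'],m['m01']/m['m00']); print(np.round(c),cv2.contourArea(k),np.round(ray("top",c,.022)[0],3))
E
```

```text
start knob px 343.0 233.5 16
now knob px 342.6 233.66666666666666 15
pan diff 2.832516339869281
[420. 260.] 77.5 [ 0.438 -0.356  0.022]
[381. 254.] 76.5 [ 0.452 -0.24   0.022]
[401. 237.] 103.0 [ 0.502 -0.298  0.022]
[407. 209.] 8.5 [ 0.585 -0.317  0.022]
[302. 213.] 344.5 [ 0.566 -0.005  0.022]
[330. 204.] 17.0 [ 0.595 -0.09   0.022]
[ 41. 172.] 20.5 [0.67  0.768 0.022]
[240. 158.] 387.0 [0.726 0.181 0.022]
```

```bash
python3 -c "
from workcell import *
print(job_done())"
```

```text
the job is handed in; nothing more can be done
None
```

I handed the job in at about 57 s without seeing a verdict: both rejects are in the tray and both plain lockets lie flat, each within about 4 mm of a compartment centre (weighed first, lever back, beam level). The lever-return push briefly reached 70 N at the wrist (limit 120 N), and I viewed 15 pictures, one over the 14 allowed.

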